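Warm housing parts through in the service tray

ROBOT

A 6-joint arm with a two-finger parallel gripper is mounted at the origin on the work surface. World frame = base frame: x ahead of the robot, y to its left, z up, the work surface at z = 0. Lengths are in m, angles in rad, forces in N, time in s.
With the tool pointing down it reaches from about 0.225 to 0.875 m from the base axis. Payload 3.4 kg.
Tool frame: the origin (TCP) lies at the very end of the fingers, on their centre line; the grasp point (between the pads) lies manip.pinch_z behind it (manip.pinch_z is the distance from the TCP to the grasp point, in m); z points along the fingers, y is the direction in which the jaws open and shut (so a half turn about z gives the same grasp; the last joint's range is limited). The gripper opens to 85 mm and grips with 20 to 120 N. Pads are 22 mm wide; open, the fingers measure 114 mm over their backs; the gripper's body (76 mm by 85 mm) begins 54 mm behind the grasp point. The pads swing forward as they close: fully open they stand 13 mm farther back than shut.
Start: joints at [1.076, 0.276, 1.505, -0, 1.361, -0.121], TCP at [0.21, 0.535, 0.231] pointing down, gripper open.
Joint ranges: [-2.89, 2.89], [-0.75, 2.08], [0.22, 2.7], [-1.18, 4.32], [0.11, 2.71], [-2.7, 2.7]. Speed limits (rad/s): [2.57, 2.57, 3.14, 3.14, 3.14, 3.14].

INTERFACE

Orientations are given as a unit quaternion [w, x, y, z].
In Python, from rig import manip, imaging, workorder gives the robot as it stands.
- The arm moves only by the tool apply_moves, never from a script. Its argument "moves" is one flat list of numbers, 7 for each row, row after row: the finger opening in m, from 0 to 0.0854, then the shift along the tool's x, y, z in m, then the turn, a rotation vector about the tool's x, y, z in rad. In form: [jaw, tx, ty, tz, rx, ry, rz, jaw, tx, ty, tz, rx, ry, rz, ...]. A call has exactly 8 rows; each row shifts and turns the pose as measured when the row begins, along the tool's axes as they then stand; what a row does not reach is not made up. A row lasts 1/12 s, in which the tool goes at most 41.7 mm and 7.16 degrees, less where a joint would pass 70% of its speed; a pose out of reach is approached as far as the arm can. A call with a gripper value outside its range is refused whole. The fingers move at their own pace and stop on an object; "newtons" is the grip in N (left out, the last holds). Time passes only in rows, so rows that do not move let the fingers close, or fill a call up. It gives the time, the measured TCP pose, the force and the opening at its end, in the units of the state.
- manip.get_state(): the state, without advancing time (a new reading comes with each control period).
- imaging.get_image(name): name is "side" or "top" or "wrist"; returns a dict with "image" (384x512x3 uint8, red, green, blue), "range_z" (384x512 float32, m along the optical axis (not along the pixel's ray), 0 where there is no reading), "fx", "fy", "cx", "cy" (pixels), "R" (3x3) and "t" (3): a world point X has camera coordinates R X + t. Camera axes: x right, y down, z forward; pixel columns grow to the right and rows downward; lengths in m; the calibration is good to about 2 mm. The wrist camera is an equidistant fisheye: a pixel r from the principal point sees the ray r / f radians off the axis. A picture is of the moment at which its call begins.
- workorder.sign_off(): hands the job in, once; it reports no verdict.
The state is a dict: "clock": time; "qpos": joint angles; "qd": joint speeds; "effort": joint torques, N m; "position": TCP position; "ee_rot": TCP orientation; "contact_force": force on the tool from outside, world axes, zero at the start; "moment": the same for the moment, N m; "width": finger opening in m.
Only numpy, scipy, OpenCV 4.12 (cv2) and the standard library are available. Lean on these libraries where they do the work, as an engineer would, in place of code of your own. Each camera call takes 0.05 s, during which the arm holds its last target.

TASK

Switch the warming tray off at the bench isolator, its handle turned fully home, then lay each green housing part that is on the bench, rib up, flat in the tray compartment made to its size, and switch the isolator fully back on. Then take the thermometer, hold it steady for two seconds with its nose about 10 cm in front of the tray's sensor disc, looking at the disc's centre, and lay it back on its mat. Leave everything else on the bench where it is.

Things in the scene. Friction and masses are not known exactly. Their poses are not given: they have to be found in the camera images.
- handle (a joint): rotary handle of the bench isolator: 0 = off, 1.571 = on (starts on); growing = clockwise seen from above. Off and on are its two end stops, a quarter turn apart; stiff (about 0.12 N m), it stays where it is left, so it must be turned fully home.
- handle_grip (a point): on the handle's upright axis, 98 mm above the bench, inside the black grip bar (76 x 14 mm, 80 to 108 mm above the bench). Turns with the handle: x along the bar, towards its end with the white index line. Off: that end points away from the robot, to the box's round gland; on: a quarter turn clockwise from above, towards the tray. White ticks mark both.
- isolator: isolator: grey box 110 x 110 x 70 mm on the bench to the left of the tray, fixed; origin under its centre. With the handle off the bar lies along its x axis, on along its y axis.
- tray: aluminium warming tray with four compartments, 120 (x) x 280 (y) mm, walls 14 mm high overall, fixed; origin under its centre, x towards the side away from the robot.
- slot_cover (a point): centre of the floor (4 mm above the bench) of the tray compartment for the cover: 110 x 80 mm inside, walls 10 mm above its floor, 5 mm thick, long side along the tray's x; the widest compartment, at the left end (tray +y). Axes as the tray's.
- slot_strip (a point): centre of the floor (4 mm above the bench) of the tray compartment for the strip: 130 x 40 mm inside, walls 10 mm above its floor, 5 mm thick, long side along the tray's y; middle column, far side. Axes as the tray's.
- slot_bezel (a point): centre of the floor (4 mm above the bench) of the tray compartment for the bezel: 130 x 65 mm inside, walls 10 mm above its floor, 5 mm thick, long side along the tray's y; middle column, near side. Axes as the tray's.
- slot_tee (a point): centre of the floor (4 mm above the bench) of the tray compartment for the tee: 110 x 52 mm inside, walls 10 mm above its floor, 5 mm thick, long side along the tray's x; at the right end (tray -y). Axes as the tray's.
- target (a point): centre of the tray's black sensor disc (36 mm across, white rim), 85 mm above the bench on a thin post behind the far side of the cover's compartment; faces the robot's side (tray -x) and leans back to look 30 degrees upward. Axes as the tray's. Post and disc reach 105 mm above the bench.
- cover: green cover plate, 100 x 70 x 8 mm, a bolt head at each corner. A stiffening rib 44 long x 12 wide x 24 mm tall stands on the middle of the plate, along its length (32 mm from underside to rib top), to take hold of. Origin: centre of the underside; x along the length, z up through the rib. Starts lying on the bench to the right of the tray, rib up. May be absent.
- strip: narrow green strip, 120 x 30 x 8 mm, four bolt heads in a line. A stiffening rib 44 long x 12 wide x 24 mm tall stands on the middle of the plate, along its length (32 mm from underside to rib top), to take hold of. Origin: centre of the underside; x along the length, z up through the rib. Starts lying on the bench to the right of the tray, rib up. May be absent.
- bezel: green bezel plate, 120 x 55 x 8 mm, with a dark window and keys. A stiffening rib 44 long x 12 wide x 24 mm tall stands on the middle of the plate, along its length (32 mm from underside to rib top), to take hold of. Origin: centre of the underside; x along the length, z up through the rib. Starts lying on the bench to the right of the tray, rib up. May be absent.
- tee: green T-shaped bracket, 100 mm long, 8 mm thick; head (at +x) 42 mm wide, stem 24 mm wide. A stiffening rib 44 long x 12 wide x 24 mm tall stands on the middle of the plate, along its length (32 mm from underside to rib top), to take hold of. Origin: centre of the underside; x along the length, z up through the rib. Starts lying on the bench to the right of the tray, rib up. May be absent.
- thermometer: infrared hand thermometer: grey bar 120 x 30 wide x 32 mm tall with a 26 mm round black nose at its +x end (140 mm in all), 130 g. Origin: underside, 70 mm behind the nose tip; it looks along +x. Starts lying on the mat.
- nose (a point): tip of the thermometer's nose, on its line of sight, 16 mm above its underside; x is the line of sight. Axes as the thermometer's.
- thermo_mid (a point): middle of the thermometer, 70 mm behind the nose tip on the line of sight: a good place to grip across the 30 mm width.
- mat: black rubber mat 200 (x) x 90 (y) x 3 mm, fixed to the bench in front of the tray, its length mostly across the bench; origin under its centre.
- screwdriver: screwdriver, about 200 mm, lying; leave alone
- tin: small steel tin, 40 mm diameter, 30 mm tall; leave alone
- lens_cap: black lens cap, 32 mm diameter, 12 mm tall, among the housing parts; leave alone
- eyepiece: black eyepiece standing upright, 44 mm diameter, 45 mm tall, behind the parts; leave alone
Things that resemble listed ones, but are neither listed nor needed, are in the scene too. Leave any purple look-alike of the cover alone. Leave any yellow look-alike of the tee alone.

How it is judged:
By the outcome, as a careful person would: the job done as asked, in the order asked, and still so for the second after the job is handed in, with the robot touching nothing.
Of cover, strip, bezel, tee only 3 to 4 are there at a start; the rules pass over those that are not, and their reading is None.
At some moment in a run one of cover, strip, bezel, tee, thermometer may be knocked a few centimetres aside while the robot is not near it.
Once in a run the grip may slacken for a moment while it holds something.
It also fails if it takes over 192 s, if anything falls off the work surface, if the arm or the gripper's body presses on something with over 40 N, if the wrist force passes 120 N, or if a joint passes its speed limit or range.

## Working session

There is one attempt and no reset: what is moved stays moved. The work goes in short steps, Python scripts to look and compute and a tool call to move; the robot and the scene stay as the last step left them, time stands still between calls to the robot, and variables do not carry over. Pictures are saved under pics/ and viewed, and the job is handed in when it is done.

Besides the shell and the picture viewer there is one more tool, called after "Request:" as a command line: name --argument value ..., lists and objects as JSON in quotes. apply_moves: Moves the arm, as the interface text tells. Its arguments: {"type":"object","properties":{"moves":{"type":"array"},"newtons":{"type":"number"}},"required":["moves"]}

```bash
ls; mkdir -p pics
cat > h.py <<'E'
import numpy as np, cv2
from rig import manip, imaging, workorder
E
python3 - <<'E'
from h import *
print(manip.get_state(), manip.pinch_z)
for n in ["top","side","wrist"]:
    d=imaging.get_image(n)
    cv2.imwrite(f"pics/{n}0.png",d["image"][:,:,::-1])
    np.savez(f"{n}0.npz",**d)
    print(n,d["fx"],d["fy"],d["cx"],d["cy"],d["R"].round(3).tolist(),d["t"].round(3).tolist())
E
```

```text
pics
{'clock': 0.0, 'qpos': array([ 1.07600333e+00,  2.76589650e-01,  1.50614717e+00,  3.59261622e-05,
        1.36069073e+00, -1.20970471e-01]), 'qd': array([ 0.00239082,  0.00095096, -0.00031245,  0.0001241 , -0.00085793,
       -0.0001263 ]), 'effort': array([ 6.55078584e-04, -4.16770434e+01, -2.45801014e+01, -1.24118496e-04,
        1.09179641e-02, -2.05339127e-06]), 'position': array([0.20969954, 0.53482728, 0.23043716]), 'ee_rot': array([-2.94762946e-04,  1.85828466e-01,  9.82581772e-01, -8.68985321e-04]), 'contact_force': array([ 0.67850684, -0.22683418, -0.37548663]), 'moment': array([-0.03588789,  0.02687953,  0.06955845]), 'width': 0.08538598099901135} 0.0187
top 364.9351510767768 364.9351510767768 265.7439209078943 192.8790416255888 [[-0.009, -1.0, -0.006], [-0.979, 0.01, -0.205], [0.205, 0.004, -0.979]] [-0.04, 0.534, 0.91]
side 450.2903927483177 450.2903927483177 255.53432864596232 187.51079987511238 [[0.771, -0.636, 0.007], [-0.402, -0.495, -0.77], [0.494, 0.591, -0.637]] [-0.422, 0.251, 1.078]
wrist 297.3186396354542 297.3186396354542 257.0627001570727 192.55545113500781 [[0.365, 0.931, -0.0], [0.89, -0.349, 0.292], [0.272, -0.107, -0.956]] [-0.576, -0.039, 0.379]
```

View pics/top0.png

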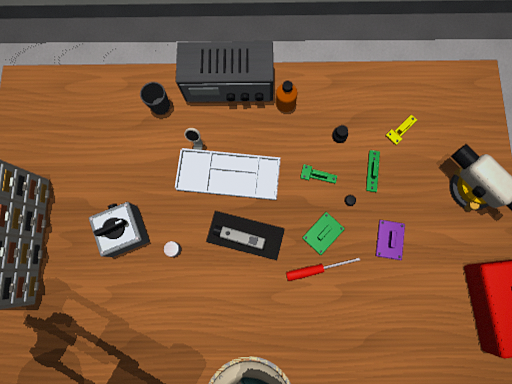

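View pics/side0.png

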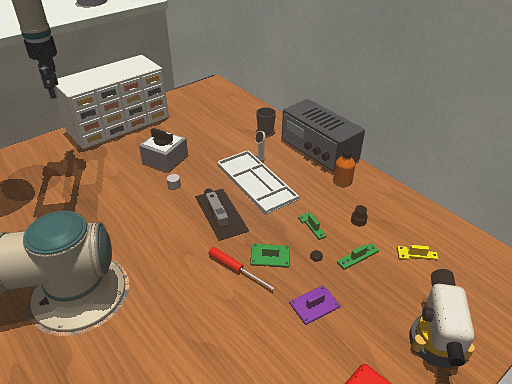

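View pics/wrist0.png

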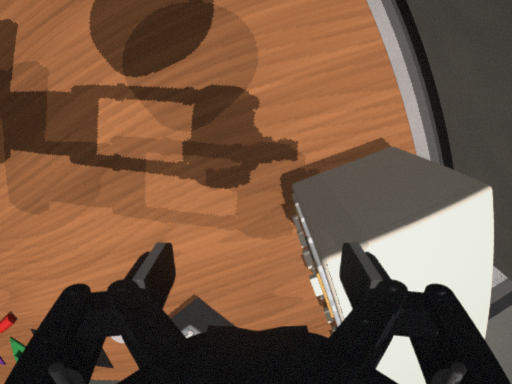

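```bash
cat > h.py <<'E'
import numpy as np, cv2, sys
from scipy.spatial.transform import Rotation as Ro
from rig import manip, imaging, workorder
def grab(n,save=None):
    d=imaging.get_image(n)
    if save: cv2.imwrite(f"pics/{save}.png",d["image"][:,:,::-1])
    return d
def load(n): return dict(np.load(n+".npz"))
def rays(d,uv,fish=False):
    uv=np.atleast_2d(np.asarray(uv,float))
    a=(uv[:,0]-d["cx"])/d["fx"]; b=(uv[:,1]-d["cy"])/d["fy"]
    if fish:
        r=np.hypot(a,b)+1e-12; s=np.sin(r)/r
        c=np.c_[a*s,b*s,np.cos(r)]
    else: c=np.c_[a,b,np.ones(len(a))]
    return c@d["R"], -d["R"].T@d["t"]
def onplane(d,uv,z,fish=False):
    w,o=rays(d,uv,fish); k=(z-o[2])/w[:,2]; return o+w*k[:,None]
def world(d,uv,fish=False):
    uv=np.atleast_2d(uv).astype(int); w,o=rays(d,uv,fish)
    zz=d["range_z"][uv[:,1],uv[:,0]]; wc=w@d["R"].T
    return o+w*(zz/wc[:,2])[:,None]
def project(d,X,fish=False):
    c=np.atleast_2d(X)@d["R"].T+d["t"]
    if fish:
        r=np.hypot(c[:,0],c[:,1])+1e-12; th=np.arctan2(r,c[:,2])
        return np.c_[d["cx"]+d["fx"]*th*c[:,0]/r, d["cy"]+d["fy"]*th*c[:,1]/r]
    return np.c_[d["cx"]+d["fx"]*c[:,0]/c[:,2], d["cy"]+d["fy"]*c[:,1]/c[:,2]]
def quat(s): q=s["ee_rot"]; return Ro.from_quat([q[1],q[2],q[3],q[0]])
def down(yaw):  # tool z down; tool y (jaw axis) at angle yaw in world
    y=np.array([np.cos(yaw),np.sin(yaw),0]); z=np.array([0,0,-1.]); x=np.cross(y,z)
    return Ro.from_matrix(np.c_[x,y,z])
def togo(p,R=None):
    s=manip.get_state(); T=quat(s)
    p=np.asarray(p,float)
    print("t",round(s["clock"],2),"pos",s["position"].round(4),"w",round(s["width"],4),"F",s["contact_force"].round(1),"q",s["qpos"].round(2))
    print(" shift now-tool mm",(T.inv().apply(p-s["position"])*1e3).round(1))
    if R is not None:
        print(" turn rotvec",(T.inv()*R).as_rotvec().round(3)," shift in new tool mm",(R.inv().apply(p-s["position"])*1e3).round(1))
E
cat > seg.py <<'E'
from h import *
d=load("top0")
hsv=cv2.cvtColor(d["image"],cv2.COLOR_RGB2HSV)
m=cv2.inRange(hsv,(50,100,50),(85,255,255))
n,l,st,c=cv2.connectedComponentsWithStats(m)
for i in range(1,n):
    if st[i,4]<40: continue
    v,u=np.nonzero(l==i); P=onplane(d,np.c_[u,v],0.008)
    r=cv2.minAreaRect((P[:,:2]*1000).astype(np.float32))
    print(st[i],c[i].round(1),r,[round(x,3) for x in P[:,:2].mean(0)])
names={"gland/handle":None}
for nm,uv in dict(handle=(110,229),boxc=(117,229),thermo=(242,235),disc=(193,134),post=(197,146)).items(): print(nm,world(d,[uv]).round(3), )
for nm,uv in dict(tl=(178,150),tr=(280,158),br=(278,198),bl=(176,191)).items(): print(nm,onplane(d,[uv],.014).round(3))
for nm,uv in dict(tl=(215,211),tr=(284,234),br=(277,259),bl=(207,239)).items(): print(nm,onplane(d,[uv],.003).round(3))
im=d["image"][:,:,::-1]
cv2.imwrite("pics/cropA.png",cv2.resize(im[110:280,80:290],None,fx=3.7,fy=3.5,interpolation=cv2.INTER_CUBIC))
cv2.imwrite("pics/cropB.png",cv2.resize(im[110:280,270:430],None,fx=4,fy=3.5,interpolation=cv2.INTER_CUBIC))
E
python3 seg.py
```

```text
[366 150  14  42 386] [372.6 170.7] ((604.3897705078125, -346.1052551269531), (28.914958953857422, 119.071044921875), 81.96270751953125) [np.float64(0.604), np.float64(-0.346)]
[301 165  36  18 316] [316.6 174.4] ((592.5783081054688, -193.91989135742188), (98.10295104980469, 40.98829650878906), 74.86588287353516) [np.float64(0.595), np.float64(-0.188)]
[302 212  42  43 902] [323.  232.9] ((430.99755859375, -199.83633422851562), (68.56531524658203, 98.34746551513672), 46.04548645019531) [np.float64(0.431), np.float64(-0.2)]
handle [[0.437 0.34  0.1  ]]
boxc [[0.439 0.331 0.081]]
thermo [[0.425 0.018 0.033]]
disc [[0.687 0.145 0.089]]
post [[0.683 0.15  0.005]]
tl [[0.669 0.202 0.014]]
tr [[ 0.642 -0.086  0.014]]
br [[ 0.527 -0.079  0.014]]
bl [[0.55  0.203 0.014]]
tl [[0.495 0.095 0.003]]
tr [[ 0.429 -0.094  0.003]]
br [[ 0.362 -0.074  0.003]]
bl [[0.418 0.116 0.003]]
```

View pics/cropA.png

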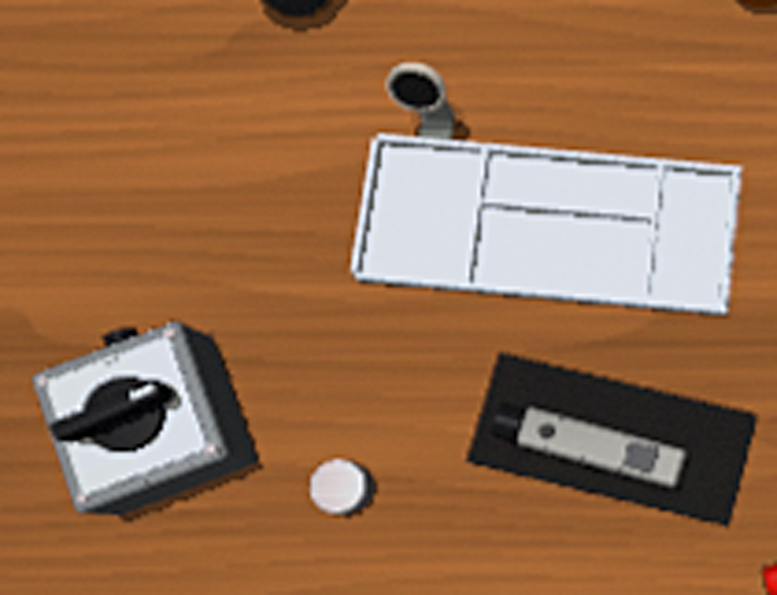

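View pics/cropB.png

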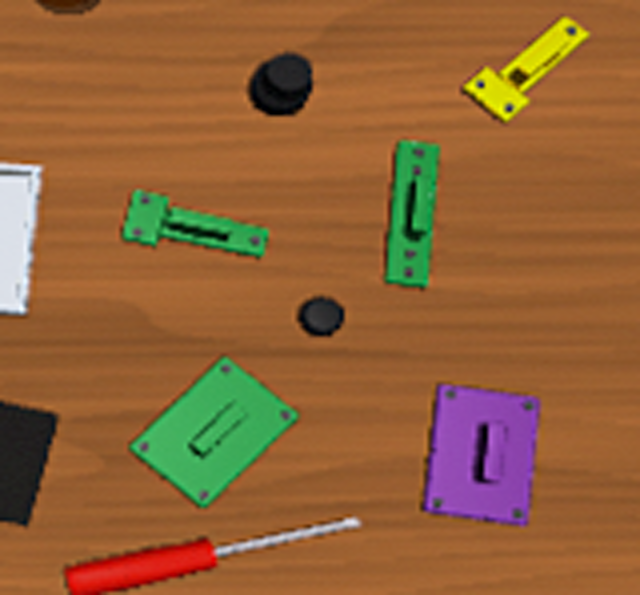

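Run:
```python
from h import *
d=load("wrist0"); s=manip.get_state(); T=quat(s)
c=-d["R"].T@d["t"]; print("cam in tool",T.inv().apply(c-s["position"]).round(3)," axis in tool",T.inv().apply(d["R"][2]).round(3))
togo([.40,.33,.23],down(np.radians(18.4)))
```

```text
cam in tool [ 0.073  0.001 -0.143]  axis in tool [-0.292  0.001  0.956]
t 0.15 pos [0.2098 0.5349 0.2306] w 0.0854 F [-0.1 -0.2 -0.9] q [ 1.08  0.28  1.51 -0.    1.36 -0.12]
 shift now-tool mm [-251.9 -121.3    0.8]
 turn rotvec [-0.001  0.     0.876]  shift in new tool mm [-254.5  115.8    0.6]
```

Request:
apply_moves --moves '[0.0854,-0.0315,-0.015,0,0,0,0,0.0854,-0.0315,-0.015,0,0,0,0,0.0854,-0.0315,-0.015,0,0,0,0,0.0854,-0.0315,-0.015,0,0,0,0,0.0854,-0.0315,-0.015,0,0,0,0,0.0854,-0.0315,-0.015,0,0,0,0,0.0854,-0.0315,-0.015,0,0,0,0,0.0854,-0.0315,-0.015,0,0,0,0]'

```text
clock: 0.82
position: [0.4021, 0.329, 0.2268]
ee_rot: [-0.003, 0.179, 0.984, -0.001]
contact_force: [1.4, 0.3, 0.4]
width: 0.0854
```

Request:
apply_moves --moves '[0.0854,0,0,0,0,0,0.11,0.0854,0,0,0,0,0,0.11,0.0854,0,0,0,0,0,0.11,0.0854,0,0,0,0,0,0.11,0.0854,0,0,0,0,0,0.11,0.0854,0,0,0,0,0,0.11,0.0854,0,0,0,0,0,0.11,0.0854,0,0,0,0,0,0.11]'

```text
clock: 1.48
position: [0.4082, 0.3196, 0.224]
ee_rot: [-0.001, 0.603, 0.798, -0.005]
contact_force: [-0.2, 0.4, 0.5]
width: 0.0855
```

Run:
```python
from h import *
togo([.437,.333,.20],down(np.radians(18.4)))
d=grab("wrist","w1"); np.savez("w1.npz",**d)
```

```text
t 1.48 pos [0.4082 0.3196 0.224 ] w 0.0855 F [-0.2  0.4  0.5] q [ 0.53  0.2   1.63 -0.    1.32  0.26]
 shift now-tool mm [ 5.1 31.6 23.7]
 turn rotvec [-0.01   0.004 -0.045]  shift in new tool mm [ 3.6 31.6 24. ]
```

View pics/w1.png

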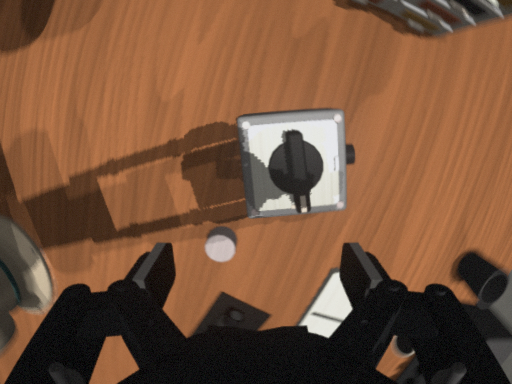

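Run:
```python
from h import *
d=load("w1"); im=d["image"][:,:,::-1]
cv2.imwrite("pics/w1c.png",cv2.resize(im[90:240,220:370],None,fx=4,fy=4,interpolation=cv2.INTER_CUBIC))
P=onplane(d,[(238,117),(344,109),(347,208),(249,217)],.07,True); print(P.round(4),P.mean(0)[:2])
for i in range(4): v=P[(i+1)%4]-P[i]; print(np.linalg.norm(v).round(4),np.degrees(np.arctan2(v[1],v[0])).round(1))
print(world(d,[(295,160),(300,200),(293,135),(270,150)],True).round(4))
```

```text
[[0.3736 0.3744 0.07  ]
 [0.4734 0.4135 0.07  ]
 [0.5125 0.3144 0.07  ]
 [0.4122 0.2754 0.07  ]] [0.44292099 0.34442337]
0.1072 21.4
0.1065 -68.5
0.1075 -158.8
0.1063 111.3
[[0.4342 0.3542 0.1088]
 [0.4503 0.3197 0.1081]
 [0.4262 0.3748 0.107 ]
 [0.4133 0.3513 0.0715]]
```

View pics/w1c.png

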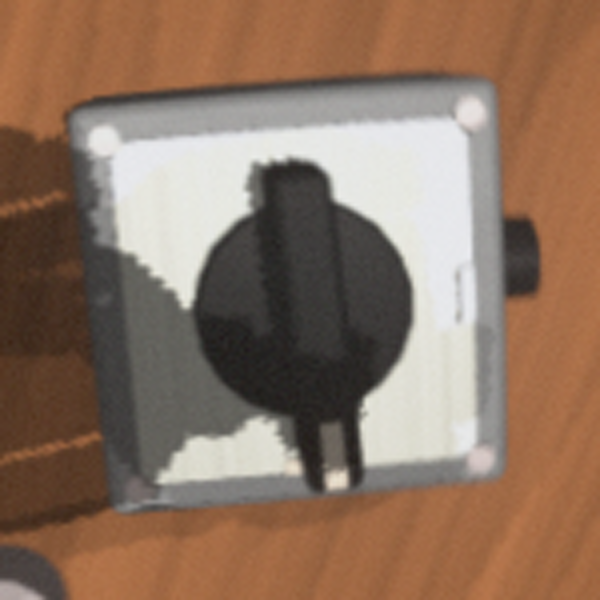

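Run:
```python
from h import *
d=load("w1")
P=onplane(d,[(294.5,131.5),(304.5,211.5)],.108,True); v=P[1]-P[0]; print(P,P.mean(0),np.linalg.norm(v),np.degrees(np.arctan2(v[1],v[0])))
t=load("top0")
print(project(t,[[.443,.344,.108],[.40,.36,.07]]), project(t,P))
togo([.442,.343,.16],down(np.radians(21.3)))
```

```text
[[0.42638422 0.37825725 0.108     ]
 [0.45801101 0.3100627  0.108     ]] [0.44219761 0.34415998 0.108     ] 0.0751714720889492 -65.11940524870454
[[107.36929678 226.06896574]
 [106.16867427 244.79508834]] [[ 92.85423751 232.97821865]
 [121.60224418 219.85826556]]
t 1.53 pos [0.4081 0.3196 0.224 ] w 0.0856 F [ 0.6 -0.1  0. ] q [ 0.53  0.2   1.63 -0.    1.32  0.26]
 shift now-tool mm [13.7 39.6 63.5]
 turn rotvec [-0.01   0.004 -0.099]  shift in new tool mm [ 9.5 40.1 64. ]
```

Run:
```python
from h import *
t=load("top0")
c=np.array([(40,380),(178,325),(222,450),(85,505)])/[3.7,3.5]+[80,110]
P=onplane(t,c,.07); print(P.round(3),P.mean(0))
e=np.array([(55,432),(175,395)])/[3.7,3.5]+[80,110]
P=onplane(t,e,.108); v=P[1]-P[0];print(P.round(3),P.mean(0),np.linalg.norm(v),np.degrees(np.arctan2(v[1],v[0])))
im=t["image"][195:265,80:155,::-1]; cv2.imwrite("pics/ct.png",cv2.resize(im,None,fx=8,fy=8,interpolation=cv2.INTER_CUBIC))
```

```text
[[0.467 0.405 0.07 ]
 [0.507 0.312 0.07 ]
 [0.415 0.275 0.07 ]
 [0.376 0.366 0.07 ]] [0.44151355 0.33947152 0.07      ]
[[0.425 0.373 0.108]
 [0.45  0.295 0.108]] [0.43783815 0.33435635 0.108     ] 0.08172616473247236 -72.03483710115495
```

View pics/ct.png

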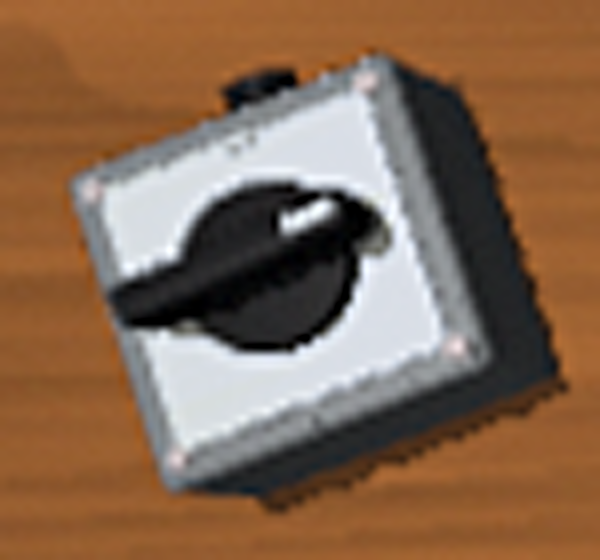

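Run:
```python
from h import *
togo([.4425,.342,.082],down(np.radians(22)))
```

```text
t 1.53 pos [0.4081 0.3196 0.224 ] w 0.0856 F [ 0.6 -0.1  0. ] q [ 0.53  0.2   1.63 -0.    1.32  0.26]
 shift now-tool mm [ 12.9  40.5 141.5]
 turn rotvec [-0.01   0.004 -0.111]  shift in new tool mm [  7.9  40.3 142. ]
```

Request:
apply_moves --moves '[0.0854,0,0,0,-0.01,0.004,-0.06,0.0854,0,0,0,0,0,-0.05,0.0854,0.004,0.02,0,0,0,0,0.0854,0.004,0.02,0.01,0,0,0,0.0854,0,0,0.025,0,0,0,0.0854,0,0,0.025,0,0,0,0.0854,0,0,0,0,0,0,0.0854,0,0,0,0,0,0]'

```text
clock: 2.2
position: [0.4433, 0.3433, 0.1623]
ee_rot: [0.0, 0.55, 0.835, 0.001]
contact_force: [-0.1, -0.3, 0.8]
width: 0.0853
```

Run:
```python
from h import *
togo([.4425,.342,.082],down(np.radians(22)))
d=grab("wrist","w2")
```

```text
t 2.2 pos [0.4433 0.3433 0.1623] w 0.0853 F [-0.1 -0.3  0.8] q [ 0.53  0.3   1.65 -0.    1.19  0.13]
 shift now-tool mm [-0.9 -1.4 80.3]
 turn rotvec [ 0.002 -0.     0.023]  shift in new tool mm [-0.9 -1.2 80.3]
```

View pics/w2.png

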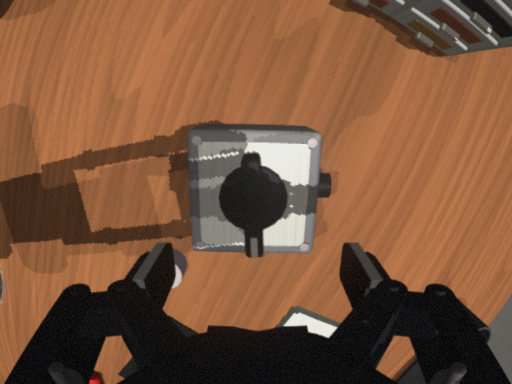

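Request:
apply_moves --moves '[0.0854,0,0,0.02,0,0,0.02,0.0854,-0.001,-0.001,0.02,0,0,0,0.0854,0,0,0.02,0,0,0,0.0854,0,0,0.018,0,0,0,0.0854,0,0,0.003,0,0,0,0,0,0,0,0,0,0,0,0,0,0,0,0,0,0,0,0,0,0,0,0]' --newtons 60

```text
clock: 2.92
position: [0.4488, 0.3458, 0.0914]
ee_rot: [0.005, 0.556, 0.831, 0.009]
contact_force: [0.4, -0.5, -0.1]
width: 0.0516
```

Request:
apply_moves --moves '[0,0,0,0,0,0,0,0,0,0,0,0,0,0,0,0,0,0,0,0,0,0,0,0,0,0,0,0,0,0,0,0,0,0,0,0,0,0,0,0,0,0,0,0,0,0,0,0,0,0,0,0,0,0,0,0]'

```text
clock: 3.58
position: [0.4402, 0.3424, 0.0942]
ee_rot: [-0.0, 0.555, 0.832, 0.002]
contact_force: [0.3, 0.4, -3.6]
width: 0.0122
```

Run:
```python
from h import *
togo([.4425,.342,.082],down(np.radians(112)))
print(manip.get_state()["moment"])
```

```text
t 3.58 pos [0.4402 0.3424 0.0942] w 0.0122 F [ 0.3  0.4 -3.6] q [0.53 0.36 1.75 0.   1.03 0.14]
 shift now-tool mm [-1.3  1.9 12.2]
 turn rotvec [ 5.000e-03  1.000e-03 -1.562e+00]  shift in new tool mm [-1.9 -1.3 12.2]
[-0.05177654  0.08354432  0.05634936]
```

Request:
apply_moves --moves '[0.035,0,0,0,0,0,0,0.035,0,0,0,0,0,0,0.035,0,0,0.006,0,0,0,0.035,-0.001,0.001,0.006,0,0,0,0.035,0,0,0.003,0,0,0,0,0,0,0,0,0,0,0,0,0,0,0,0,0,0,0,0,0,0,0,0]'

```text
clock: 4.25
position: [0.4405, 0.3417, 0.0805]
ee_rot: [-0.001, 0.556, 0.831, 0.001]
contact_force: [4.8, 2.0, -6.5]
width: 0.0133
```

Run:
```python
from h import *
togo([.4425,.342,.082],down(np.radians(112)))
print(manip.get_state()["moment"])
```

```text
t 4.25 pos [0.4405 0.3417 0.0805] w 0.0133 F [ 4.8  2.  -6.5] q [0.53 0.37 1.77 0.   1.   0.14]
 shift now-tool mm [-0.5  2.  -1.5]
 turn rotvec [ 0.004 -0.002 -1.562]  shift in new tool mm [-2.  -0.5 -1.5]
[ 0.27582209 -0.79441893  0.0936749 ]
```

Request:
apply_moves --moves '[0,0,0,0,0,0,-0.1,0,0,0,0,0,0,-0.1,0,0,0,0,0,0,-0.1,0,0,0,0,0,0,-0.1,0,0,0,0,0,0,-0.1,0,0,0,0,0,0,-0.1,0,0,0,0,0,0,-0.1,0,0,0,0,0,0,-0.1]'

```text
clock: 4.92
position: [0.4407, 0.3419, 0.0805]
ee_rot: [-0.001, 0.172, 0.985, 0.002]
contact_force: [-0.1, 1.1, 0.7]
width: 0.0129
```

Run:
```python
from h import *
togo([.4405,.3417,.0805],down(np.radians(112)))
print(manip.get_state()["moment"])
```

```text
t 4.92 pos [0.4407 0.3419 0.0805] w 0.0129 F [-0.1  1.1  0.7] q [ 0.53  0.38  1.76  0.01  1.   -0.7 ]
 shift now-tool mm [ 0.1 -0.3 -0. ]
 turn rotvec [ 0.005 -0.001 -0.73 ]  shift in new tool mm [ 0.3 -0.1 -0. ]
[-0.17938249  0.12511851 -0.09438828]
```

Request:
apply_moves --moves '[0,0,0,0,0,0,-0.1,0,0,0,0,0,0,-0.1,0,0,0,0,0,0,-0.1,0,0,0,0,0,0,-0.1,0,0,0,0,0,0,-0.1,0,0,0,0,0,0,-0.1,0,0,0,0,0,0,-0.08,0,0,0,0,0,0,-0.08]'

```text
clock: 5.58
position: [0.4403, 0.3422, 0.0806]
ee_rot: [-0.002, -0.221, 0.975, 0.003]
contact_force: [0.3, -1.3, 6.0]
width: 0.0129
```

Run:
```python
from h import *
togo([.4405,.3417,.0805],down(np.radians(112)))
print(manip.get_state()["moment"])
```

```text
t 5.58 pos [0.4403 0.3422 0.0806] w 0.0129 F [ 0.3 -1.3  6. ] q [ 0.53  0.38  1.76  0.01  1.   -1.49]
 shift now-tool mm [ 0.  -0.5  0.1]
 turn rotvec [ 0.006 -0.002  0.062]  shift in new tool mm [-0.  -0.5  0.1]
[-0.31362161 -0.03112705 -1.56189522]
```

Request:
apply_moves --moves '[0,0,0,0,0,0,-0.08,0,0,0,0,0,0,-0.08,0,0,0,0,0,0,-0.08,0,0,0,0,0,0,0,0.05,0,0,0,0,0,0,0.05,0,0,0,0,0,0,0.05,0,0,0,0,0,0,0.05,0,0,0,0,0,0]'

```text
clock: 6.25
position: [0.4413, 0.3415, 0.0805]
ee_rot: [-0.003, -0.317, 0.948, 0.007]
contact_force: [-0.0, 0.5, -0.5]
width: 0.0498
```

Request:
apply_moves --moves '[0.07,0,0,-0.015,0,0,0,0.08,0,0,-0.025,0,0,0,0.085,0,0,-0.03,0,0,0,0.085,0,0,-0.03,0,0,0,0.085,0,0,-0.02,0,0,0,0.085,0,0,0,0,0,0,0.085,0,0,0,0,0,0,0.085,0,0,0,0,0,0]'

```text
clock: 6.92
position: [0.4387, 0.3409, 0.2043]
ee_rot: [-0.005, -0.33, 0.944, 0.003]
contact_force: [-0.5, 0.6, -0.1]
width: 0.0851
```

Run:
```python
from h import *
d=grab("wrist","w3"); np.savez("w3.npz",**d)
togo([.60,.06,.25],down(np.radians(84.5)))
```

```text
t 6.97 pos [0.4383 0.3407 0.2036] w 0.0848 F [0.5 0.1 0.2] q [ 0.53  0.27  1.59  0.01  1.3  -1.71]
 shift now-tool mm [  48.6 -319.9  -48.7]
 turn rotvec [ 0.005 -0.011  0.768]  shift in new tool mm [-187.8 -263.9  -46.4]
```

View pics/w3.png

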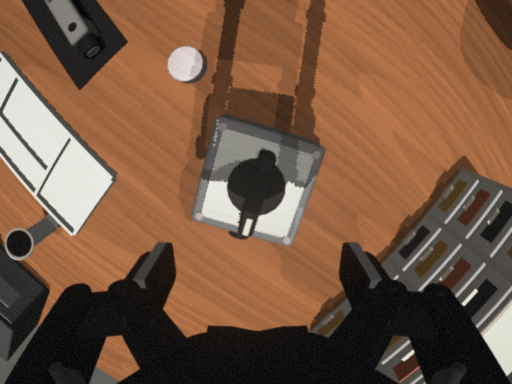

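Request:
apply_moves --moves '[0.085,0,0,-0.01,0,0,0.115,0.085,0,0,-0.01,0,0,0.115,0.085,0,0,-0.01,0,0,0.115,0.085,0,0,-0.01,0,0,0.115,0.085,0,0,-0.01,0,0,0.115,0.085,0,0,0,0,0,0.115,0.085,0,0,0,0,0,0.06,0.085,0,0,0,0,0,0]'

```text
clock: 7.63
position: [0.4324, 0.3371, 0.2409]
ee_rot: [-0.017, 0.054, 0.998, -0.008]
contact_force: [0.4, -0.1, -0.6]
width: 0.0853
```

Request:
apply_moves --moves '[0.085,-0.02,-0.033,0,0,0,0,0.085,-0.02,-0.033,0,0,0,0,0.085,-0.02,-0.033,0,0,0,0,0.085,-0.02,-0.033,0,0,0,0,0.085,-0.02,-0.033,0,0,0,0,0.085,-0.02,-0.033,0,0,0,0,0.085,-0.02,-0.033,0,0,0,0,0.085,-0.02,-0.033,0,0,0,0]'

```text
clock: 8.3
position: [0.5624, 0.0556, 0.2265]
ee_rot: [-0.029, 0.036, 0.999, -0.009]
contact_force: [0.4, 0.5, 0.3]
width: 0.0854
```

Run:
```python
from h import *
d=grab("wrist","w4"); np.savez("w4.npz",**d)
togo([.60,.06,.25],down(np.radians(84.5)))
```

```text
t 8.35 pos [0.5664 0.0479 0.2257] w 0.0849 F [ 4.  -4.  -0.3] q [-0.02  0.3   1.49 -0.03  1.41 -1.51]
 shift now-tool mm [-31.3  14.  -26.3]
 turn rotvec [-0.028 -0.052  0.019]  shift in new tool mm [-32.3  15.3 -24.3]
```

View pics/w4.png

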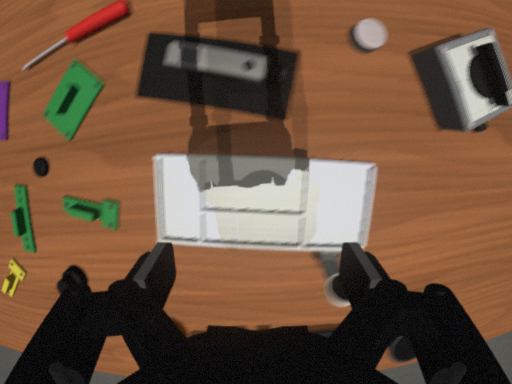

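Run:
```python
from h import *
d=load("w4"); im=d["image"][:,:,::-1]
cv2.imwrite("pics/w4c.png",cv2.resize(im[140:260,140:390],None,fx=3.2,fy=4,interpolation=cv2.INTER_CUBIC))
```

```text
(no output)
```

View pics/w4c.png

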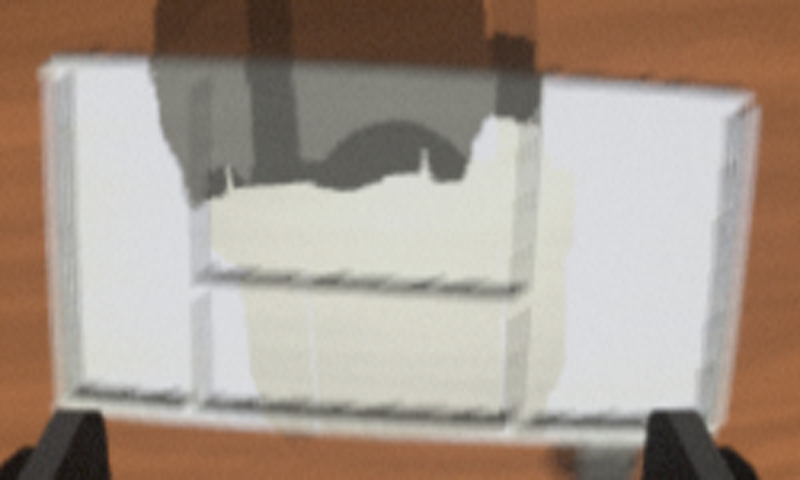

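```bash
cat > rect.py <<'E'
from h import *
from scipy.optimize import least_squares
def fit(d,uv,X,g,fish):  # X local pts (n,3); uv pixels; g=[x,y,yaw]
    def W(p):
        c,s=np.cos(p[2]),np.sin(p[2]); return np.c_[p[0]+c*X[:,0]-s*X[:,1],p[1]+s*X[:,0]+c*X[:,1],X[:,2]]
    r=least_squares(lambda p:(project(d,W(p),fish)-uv).ravel(),g,x_scale=[.01,.01,.05])
    return r.x, r.fun.reshape(-1,2)
E
python3 - <<'E'
from rect import *
X=np.array([[-.06,-.14,.014],[-.06,.14,.014],[.06,.14,.014],[.06,-.14,.014]])
d=load("w4"); uv=np.array([(40,62),(757,97),(722,437),(57,402)])/[3.2,4]+[140,140]
print(fit(d,uv,X,[.6,.06,-.09],True))
d=load("top0"); uv=np.array([(280,198),(176,190.5),(178,149.5),(281,157)])[[0,1,2,3]]
uv=np.array([(727,312),(353,280),(375,135),(741,168)])/[3.7,3.5]+[80,110]
print(fit(d,uv,X,[.6,.06,-.09],False))
E
```

```text
(array([ 0.60146472,  0.05820061, -0.10793601]), array([[ 2.56986137, -1.18421949],
       [-1.82072995, -1.25329063],
       [-2.58686596,  0.49160582],
       [ 1.69416283,  1.51223519]]))
(array([ 0.59784571,  0.05881356, -0.1052797 ]), array([[-0.24732282,  0.20632379],
       [ 0.10259184, -0.06773826],
       [ 0.34627107,  0.20103298],
       [-0.19424387, -0.31926085]]))
```

Run:
```python
from h import *
togo([.431,-.2,.15],down(np.radians(46.5)))
```

```text
t 8.35 pos [0.5664 0.0479 0.2257] w 0.0849 F [ 4.  -4.  -0.3] q [-0.02  0.3   1.49 -0.03  1.41 -1.51]
 shift now-tool mm [ 111.5 -255.3   88.8]
 turn rotvec [-0.045 -0.041  0.682]  shift in new tool mm [ -72.5 -273.    75.7]
```

Request:
apply_moves --moves '[0.085,0,0,0,-0.007,-0.007,0.114,0.085,0,0,0,-0.007,-0.007,0.114,0.085,0,0,0,-0.007,-0.007,0.114,0.085,0,0,0,-0.007,-0.007,0.114,0.085,0,0,0,-0.007,-0.007,0.114,0.085,0,0,0,-0.007,-0.007,0.112,0.085,-0.009,-0.034,0,0,0,0,0.085,-0.009,-0.034,0,0,0,0]'

```text
clock: 9.02
position: [0.53, -0.0151, 0.2122]
ee_rot: [-0.008, 0.381, 0.925, -0.003]
contact_force: [-0.8, -1.3, 0.8]
width: 0.085
```

Request:
apply_moves --moves '[0.06,-0.009,-0.034,0.005,0,0,0,0.06,-0.009,-0.034,0.005,0,0,0,0.06,-0.009,-0.034,0.005,0,0,0,0.06,-0.009,-0.034,0.01,0,0,0,0.06,-0.009,-0.034,0.01,0,0,0,0.06,-0.009,-0.02,0.01,0,0,0,0.06,0,0,0.01,0,0,0,0.06,0,0,0,0,0,0]'

```text
clock: 9.68
position: [0.4208, -0.1952, 0.1482]
ee_rot: [-0.017, 0.373, 0.928, -0.005]
contact_force: [0.3, 0.3, 0.5]
width: 0.0599
```

Run:
```python
from h import *
d=grab("wrist","w5"); np.savez("w5.npz",**d)
d=grab("top","t5"); np.savez("t5.npz",**d)
togo([.431,-.2,.15],down(np.radians(46.5)))
```

```text
t 9.78 pos [ 0.4226 -0.1951  0.1499] w 0.0597 F [-0.6  0.2  0.6] q [-0.57  0.19  1.84 -0.02  1.14 -1.37]
 shift now-tool mm [-9.5  2.3 -0.4]
 turn rotvec [-0.02  -0.025 -0.004]  shift in new tool mm [-9.5  2.2 -0.1]
```

View pics/w5.png

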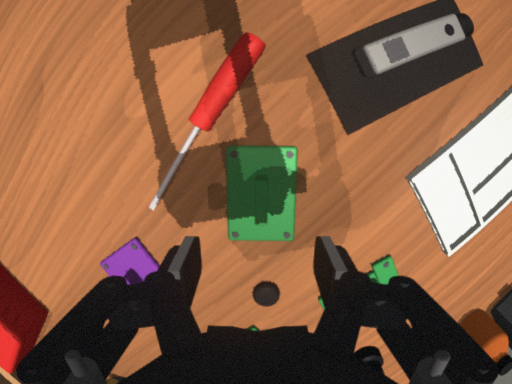

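View pics/t5.png

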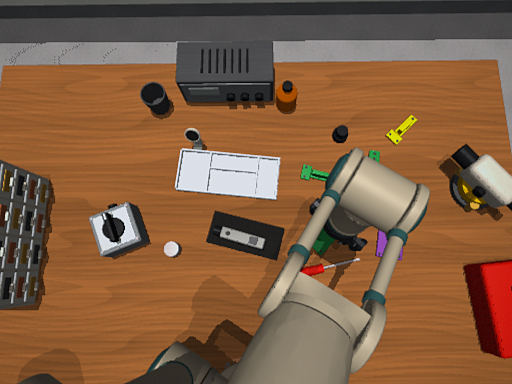

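```bash
cat > part.py <<'E'
from h import *
DIM=dict(cover=(100,70),strip=(120,30),tee=(100,42))
def find(d,near,r=120,z=.008,fish=True):
    hsv=cv2.cvtColor(d["image"],cv2.COLOR_RGB2HSV)
    m=cv2.inRange(hsv,(50,100,25),(85,255,255)); m=cv2.morphologyEx(m,cv2.MORPH_CLOSE,np.ones((5,5)))
    n,l,st,c=cv2.connectedComponentsWithStats(m)
    b=min((i for i in range(1,n) if st[i,4]>150),key=lambda i:np.hypot(*(c[i]-near)))
    cnt=max(cv2.findContours((l==b).astype(np.uint8),cv2.RETR_EXTERNAL,cv2.CHAIN_APPROX_NONE)[0],key=len)[:,0,:]
    P=onplane(d,cnt,z,fish)
    (x,y),(w,h),a=cv2.minAreaRect((P[:,:2]*1e3).astype(np.float32))
    if h>w: a+=90;w,h=h,w
    print("px",c[b].round(),"center",round(x,1),round(y,1),"size",round(w,1),round(h,1),"yaw",round(a,1))
    return x/1e3,y/1e3,np.radians(a)
E
python3 - <<'E'
from part import *
d=load("w5"); x,y,a=find(d,(262,195))
# rib top
print(world(d,[(263,185),(263,205)],True).round(4))
togo([x,y,.011],down(a+np.pi/2))
togo([x,y,.011],down(a-np.pi/2))
E
```

```text
px [261. 192.] center 430.6 -200.3 size 98.2 68.4 yaw 135.8
[[ 0.4204 -0.1878  0.0322]
 [ 0.4342 -0.2009  0.0321]]
t 9.78 pos [ 0.4226 -0.1951  0.1499] w 0.0597 F [-0.6  0.2  0.6] q [-0.57  0.19  1.84 -0.02  1.14 -1.37]
 shift now-tool mm [-12.8   4.6 138.6]
 turn rotvec [ 0.038 -0.032 -3.133]  shift in new tool mm [  9.4  -1.8 138.9]
t 9.78 pos [ 0.4226 -0.1951  0.1499] w 0.0597 F [-0.6  0.2  0.6] q [-0.57  0.19  1.84 -0.02  1.14 -1.37]
 shift now-tool mm [-12.8   4.6 138.6]
 turn rotvec [-0.021 -0.024  0.008]  shift in new tool mm [ -9.4   1.8 138.9]
```

Request:
apply_moves --moves '[0.045,0,0,0,-0.02,-0.024,0.008,0.045,-0.009,0.002,0.02,0,0,0,0.045,0,0,0.025,0,0,0,0.045,0,0,0.025,0,0,0,0.045,0,0,0.025,0,0,0,0.045,0,0,0.015,0,0,0,0.045,0,0,0,0,0,0,0.045,0,0,0,0,0,0]'

```text
clock: 10.45
position: [0.4406, -0.1964, 0.0412]
ee_rot: [0.007, 0.368, 0.93, -0.0]
contact_force: [0.1, 0.7, 0.6]
width: 0.0448
```

Run:
```python
from h import *
togo([.4306,-.2003,.011],down(np.radians(45.8)))
```

```text
t 10.45 pos [ 0.4406 -0.1964  0.0412] w 0.0448 F [0.1 0.7 0.6] q [-0.57  0.33  1.98  0.    0.82 -1.39]
 shift now-tool mm [ 5.  -9.8 30.1]
 turn rotvec [0.005 0.013 0.018]  shift in new tool mm [ 4.5 -9.8 30.2]
```

Request:
apply_moves --moves '[0.045,0.0025,-0.005,0,0,0,0,0.045,0.0025,-0.005,0,0,0,0,0.045,0,0,0,0,0,0,0.045,0,0,0.01,0,0,0,0.045,0,0,0.01,0,0,0,0.045,0,0,0.006,0,0,0,0.045,0,0,0,0,0,0,0.045,0,0,0,0,0,0]'

```text
clock: 11.12
position: [0.4348, -0.2033, 0.0222]
ee_rot: [0.015, 0.366, 0.93, -0.002]
contact_force: [0.4, -0.6, -0.2]
width: 0.0449
```

Run:
```python
from h import *
togo([.4306,-.2003,.011],down(np.radians(45.8)))
```

```text
t 11.12 pos [ 0.4348 -0.2033  0.0222] w 0.0449 F [ 0.4 -0.6 -0.2] q [-0.58  0.34  2.02  0.    0.74 -1.41]
 shift now-tool mm [ 5.4 -0.8 11.1]
 turn rotvec [0.008 0.029 0.021]  shift in new tool mm [ 5.1 -0.8 11.2]
```

Request:
apply_moves --moves '[0.045,0.0025,0,0,0.008,0.029,0.02,0.045,0.0025,0,0.003,0,0,0,0.045,0,0,0.004,0,0,0,0.045,0,0,0.003,0,0,0,0.045,0,0,0.002,0,0,0,0.045,0,0,0,0,0,0,0.045,0,0,0,0,0,0,0.045,0,0,0,0,0,0]'

```text
clock: 11.78
position: [0.4314, -0.2002, 0.011]
ee_rot: [0.002, 0.375, 0.927, -0.0]
contact_force: [0.3, 0.3, -0.1]
width: 0.0449
```

Run:
```python
from h import *
togo([.4306,-.2003,.011],down(np.radians(45.8)))
```

```text
t 11.78 pos [ 0.4314 -0.2002  0.011 ] w 0.0449 F [ 0.3  0.3 -0.1] q [-0.58  0.37  2.02  0.    0.75 -1.38]
 shift now-tool mm [ 0.5 -0.7  0. ]
 turn rotvec [0.001 0.004 0.002]  shift in new tool mm [ 0.5 -0.7  0. ]
```

Request:
apply_moves --moves '[0,0,0,0,0,0,0,0,0,0,0,0,0,0,0,0,0,0,0,0,0,0,0,0,0,0,0,0,0,0,0,0,0,0,0,0,0,0,-0.02,0,0,0,0,0,0,-0.03,0,0,0,0,0,0,-0.03,0,0,0]' --newtons 70

```text
clock: 12.45
position: [0.4262, -0.1969, 0.0874]
ee_rot: [-0.006, 0.375, 0.927, 0.001]
contact_force: [1.1, 0.6, -1.2]
width: 0.0105
```

```bash
cat > slots.py <<'E'
from h import *
TX,TY,TA=.599,.0585,-.106
L=dict(cover=(0,.096),strip=(.0355,-.014),bezel=(-.022,-.014),tee=(0,-.110))
def slot(n):
    a,b=L[n]; c,s=np.cos(TA),np.sin(TA); return TX+c*a-s*b, TY+s*a+c*b
E
python3 - <<'E'
from slots import *
x,y=slot("cover"); print(x,y)
togo([x,y,.10],down(TA+np.pi/2))
E
```

```text
0.609156954446941 0.15396117680168606
t 12.45 pos [ 0.4262 -0.1969  0.0874] w 0.0105 F [ 1.1  0.6 -1.2] q [-0.58  0.26  1.93  0.    0.96 -1.38]
 shift now-tool mm [112.9 379.3 -12.1]
 turn rotvec [ 0.002 -0.013 -0.663]  shift in new tool mm [-144.8  368.3  -12.6]
```

Request:
apply_moves --moves '[0,0,0,-0.01,0,0,-0.11,0,0,0,-0.01,0,0,-0.11,0,0,0,-0.01,0,0,-0.11,0,0,0,0,0,-0.005,-0.11,0,0,0,0,0,-0.005,-0.11,0,0,0,0,0,0,-0.11,0,-0.014,0.036,0,0,0,0,0,-0.014,0.036,0,0,0,0]'

```text
clock: 13.12
position: [0.4621, -0.1343, 0.1254]
ee_rot: [0.005, 0.042, 0.999, -0.004]
contact_force: [-0.1, -0.2, -1.1]
width: 0.0103
```

Request:
apply_moves --moves '[0,-0.014,0.036,0,0,0,0,0,-0.014,0.036,0,0,0,0,0,-0.014,0.036,0,0,0,0,0,-0.014,0.036,0,0,0,0,0,-0.014,0.036,0,0,0,0,0,-0.014,0.036,0,0,0,0,0,-0.014,0.036,0,0,0,0,0,-0.01,0.02,0,0,0,0]'

```text
clock: 13.78
position: [0.5961, 0.1419, 0.1225]
ee_rot: [0.004, 0.044, 0.999, -0.003]
contact_force: [-1.0, 0.4, -1.0]
width: 0.0104
```

Run:
```python
from slots import *
x,y=slot("cover"); print(x,y)
d=grab("wrist","w6")
togo([x,y,.016],down(TA+np.pi/2))
```

```text
0.609156954446941 0.15396117680168606
t 13.83 pos [0.5986 0.1448 0.1224] w 0.0105 F [ 2.9  3.4 -0.9] q [ 0.13  0.41  1.59 -0.01  1.14 -1.36]
 shift now-tool mm [ -8.4  10.3 106.5]
 turn rotvec [-0.002  0.012  0.02 ]  shift in new tool mm [ -9.5  10.3 106.4]
```

View pics/w6.png

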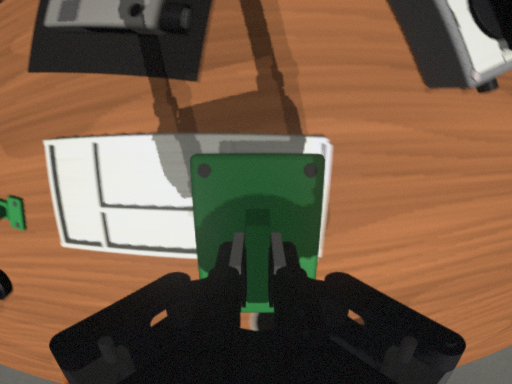

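Request:
apply_moves --moves '[0,-0.004,0.005,0,0,0.012,0.02,0,-0.004,0.005,0.01,0,0,0,0,0,0,0.02,0,0,0,0,0,0,0.02,0,0,0,0,0,0,0.015,0,0,0,0,0,0,0,0,0,0,0,0,0,0,0,0,0,0,0,0,0,0,0,0]'

```text
clock: 14.5
position: [0.6061, 0.1556, 0.0494]
ee_rot: [-0.003, 0.05, 0.999, -0.002]
contact_force: [0.5, 0.1, -0.7]
width: 0.0104
```

Run:
```python
from slots import *
x,y=slot("cover")
togo([x,y,.016],down(TA+np.pi/2))
```

```text
t 14.5 pos [0.6061 0.1556 0.0494] w 0.0104 F [ 0.5  0.1 -0.7] q [ 0.14  0.5   1.64 -0.    1.01 -1.33]
 shift now-tool mm [-3.3 -1.1 33.4]
 turn rotvec [-0.005 -0.005  0.006]  shift in new tool mm [-3.2 -1.3 33.4]
```

Request:
apply_moves --moves '[0,-0.003,-0.001,0,-0.005,-0.005,0.006,0,0,0,0.005,0,0,0,0,0,0,0.004,0,0,0,0,0,0,0,0,0,0,0,0,0,0,0,0,0,0,0,0,0,0,0,0,0,0,0,0,0,0,0,0,0,0,0,0,0,0]'

```text
clock: 15.17
position: [0.612, 0.1534, 0.0438]
ee_rot: [0.004, 0.054, 0.999, 0.001]
contact_force: [0.4, -0.7, -1.2]
width: 0.0102
```

Run:
```python
from slots import *
x,y=slot("cover")
d=grab("wrist"); cv2.imwrite("pics/w7c.png",cv2.resize(d["image"][100:300,150:400,::-1],None,fx=3,fy=3,interpolation=cv2.INTER_CUBIC))
d=grab("side");  cv2.imwrite("pics/s7c.png",cv2.resize(d["image"][110:230,180:330,::-1],None,fx=4,fy=4,interpolation=cv2.INTER_CUBIC))
togo([x,y,.016],down(TA+np.pi/2))
```

```text
t 15.27 pos [0.612  0.1534 0.0438] w 0.0105 F [-1.2  0.2 -1.5] q [ 0.14  0.5   1.64  0.    0.99 -1.33]
 shift now-tool mm [ 3.1  0.1 27.7]
 turn rotvec [ 0.002  0.008 -0.002]  shift in new tool mm [ 2.8  0.2 27.8]
```

View pics/w7c.png

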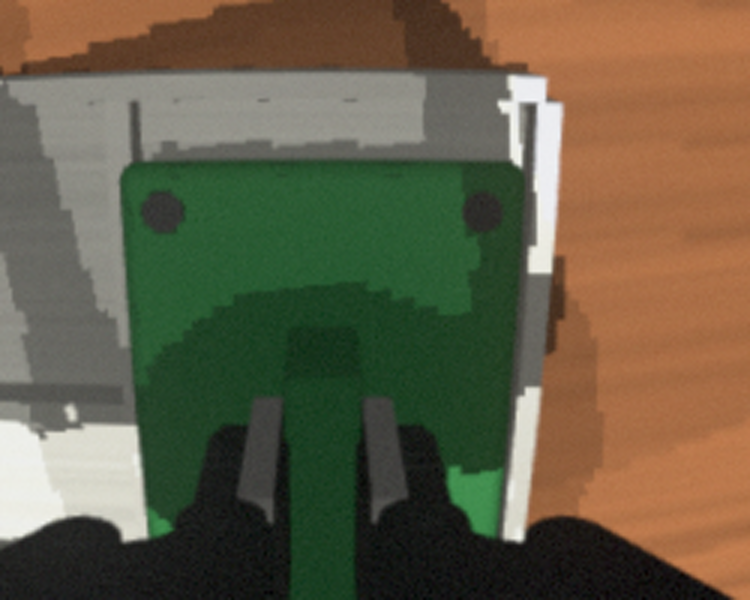

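View pics/s7c.png

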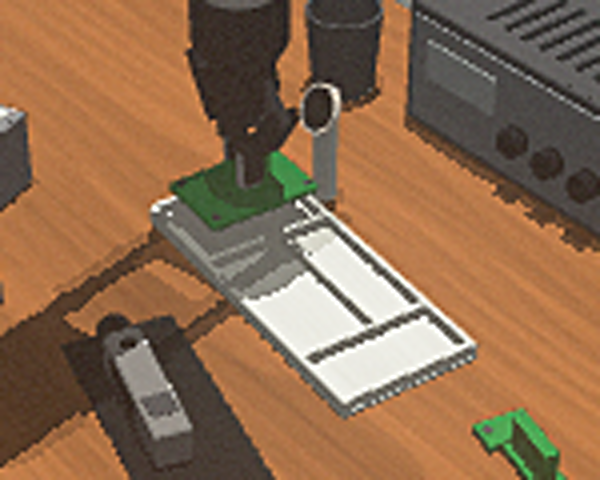

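Run:
```python
from slots import *
d=grab("wrist")
s=manip.get_state(); T=quat(s)
def tr(P): 
    P=P[:,:2]-[TX,TY]; c,q=np.cos(TA),np.sin(TA); return np.c_[c*P[:,0]+q*P[:,1],-q*P[:,0]+c*P[:,1]]
f=lambda u,z: print((tr(onplane(d,np.array(u)/3+[150,100],z,True))*1e3).round(1).tolist())
f([(300,100),(515,100),(525,105),(520,400),(135,105),(300,73),(560,105)],.014)
f([(125,165),(520,165),(145,500),(500,500)],.041)
print((tr(np.array([s["position"]]))*1e3).round(1))
```

```text
[[-53.1, 93.2], [-53.5, 135.2], [-52.6, 137.3], [10.8, 140.2], [-52.7, 60.8], [-58.3, 93.2], [-52.8, 144.5]]
[[-45.5, 64.3], [-45.4, 130.5], [19.0, 63.2], [19.3, 131.4]]
[[ 2.8 95.7]]
```

Request:
apply_moves --moves '[0,0.0025,0.001,0,0.002,0.008,0,0,0,0,0.007,0,0,0,0,0,0,0.006,0,0,0,0,0,0,0.005,0,0,0,0,0,0,0,0,0,0,0,0,0,0,0,0,0,0,0,0,0,0,0,0,0,0,0,0,0,0,0]'

```text
clock: 15.98
position: [0.6086, 0.1549, 0.0226]
ee_rot: [-0.002, 0.054, 0.999, -0.0]
contact_force: [0.3, -0.5, -2.0]
width: 0.0101
```

Run:
```python
from slots import *
x,y=slot("cover")
togo([x,y+.001,.015],down(TA+np.pi/2))
```

```text
t 15.98 pos [0.6086 0.1549 0.0226] w 0.0101 F [ 0.3 -0.5 -2. ] q [ 0.14  0.53  1.66  0.    0.95 -1.33]
 shift now-tool mm [-0.6  0.1  7.6]
 turn rotvec [-0.    -0.003 -0.001]  shift in new tool mm [-0.6  0.1  7.6]
```

Down the last 7 mm, release, and rise.

Request:
apply_moves --moves '[0,0,0,0.003,0,0,0,0,0,0,0.003,0,0,0,0,0,0,0.002,0,0,0,0,0,0,0,0,0,0,0.03,0,0,0,0,0,0,0.03,0,0,0,0,0,0,0.03,0,0,0,0,0,0,0.03,0,0,0,0,0,0]'

```text
clock: 16.65
position: [0.6101, 0.1551, 0.016]
ee_rot: [0.0, 0.054, 0.999, 0.0]
contact_force: [0.5, 0.5, -0.2]
width: 0.0299
```

Request:
apply_moves --moves '[0.035,0,0,-0.01,0,0,0,0.035,0,0,-0.025,0,0,0,0.035,0,0,-0.03,0,0,0,0.05,0,0,-0.03,0,0,0,0.06,0,0,-0.03,0,0,0,0.06,0,0,-0.03,0,0,0,0.06,0,0,0,0,0,0,0.06,0,0,0,0,0,0]'

```text
clock: 17.32
position: [0.6091, 0.1548, 0.1812]
ee_rot: [-0.0, 0.054, 0.999, 0.0]
contact_force: [0.1, 0.3, -0.5]
width: 0.0603
```

Run:
```python
from h import *
d=grab("wrist","w8"); np.savez("w8.npz",**d)
togo([.57,-.20,.15],down(np.radians(-15)))
togo([.57,-.30,.15],down(np.radians(82)))
```

```text
t 17.37 pos [0.6098 0.155  0.1818] w 0.0604 F [0.7 0.5 1.2] q [ 0.14  0.39  1.46  0.    1.29 -1.33]
 shift now-tool mm [   1.5 -357.2   31.5]
 turn rotvec [1.000e-03 0.000e+00 1.725e+00]  shift in new tool mm [-353.2   53.4   31.8]
t 17.37 pos [0.6098 0.155  0.1818] w 0.0604 F [0.7 0.5 1.2] q [ 0.14  0.39  1.46  0.    1.29 -1.33]
 shift now-tool mm [  -9.2 -456.6   31.5]
 turn rotvec [0.001 0.001 0.032]  shift in new tool mm [ -23.9 -456.1   31.8]
```

View pics/w8.png

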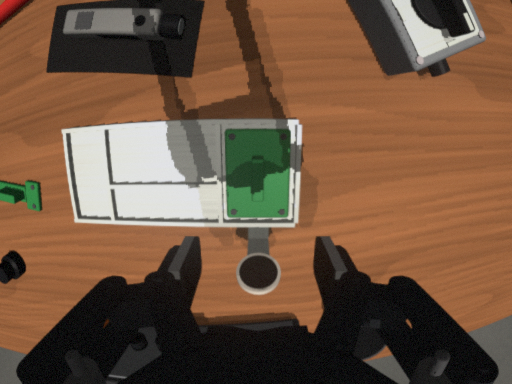

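Request:
apply_moves --moves '[0.06,-0.001,-0.038,0,0,0,0.03,0.06,-0.001,-0.038,0,0,0,0,0.06,-0.001,-0.038,0,0,0,0,0.06,-0.001,-0.038,0,0,0,0,0.06,-0.001,-0.038,0,0,0,0,0.06,-0.001,-0.038,0,0,0,0,0.06,-0.001,-0.038,0,0,0,0,0.06,-0.001,-0.038,0,0,0,0]'

```text
clock: 18.03
position: [0.5732, -0.1484, 0.1727]
ee_rot: [-0.005, 0.062, 0.998, 0.004]
contact_force: [1.4, 0.3, 0.6]
width: 0.0599
```

Request:
apply_moves --moves '[0.06,0,-0.04,0,0,0,0,0.06,0,-0.04,0,0,0,0,0.06,0,-0.04,0,0,0,0,0.06,0,-0.04,0,0,0,0,0.06,0,-0.02,0,0,0,0,0.06,0,0,0,0,0,0,0.06,0,0,0,0,0,0,0.06,0,0,0,0,0,0]'

```text
clock: 18.7
position: [0.5413, -0.3418, 0.1596]
ee_rot: [-0.013, 0.067, 0.998, 0.007]
contact_force: [0.4, -0.4, -0.1]
width: 0.0602
```

Run:
```python
from part import *
d=grab("wrist","w9"); np.savez("w9.npz",**d)
togo([.604,-.346,.011],down(np.radians(82)))
```

```text
t 18.75 pos [ 0.5413 -0.3411  0.1595] w 0.06 F [-0.8  1.4  0.1] q [-0.67  0.43  1.44 -0.    1.29 -2.11]
 shift now-tool mm [-66.9   1.6 146.8]
 turn rotvec [ 0.013 -0.027  0.006]  shift in new tool mm [-62.8   3.9 148.5]
```

View pics/w9.png

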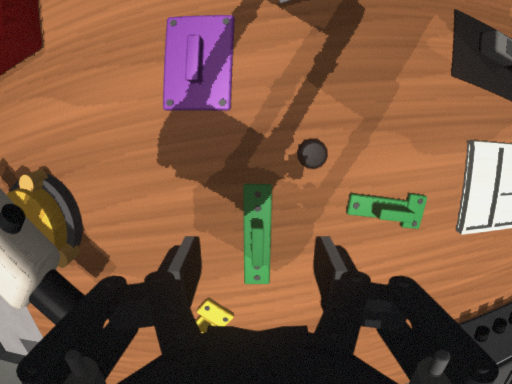

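Run:
```python
from part import *
d=load("w9"); x,y,a=find(d,(257,233)); find(d,(390,208))
togo([x,y,.011],down(a-np.pi/2)); print(np.degrees(a))
```

```text
px [257. 234.] center 604.3 -347.1 size 119.0 28.7 yaw 171.8
px [390. 208.] center 593.0 -195.4 size 99.4 41.2 yaw 75.0
t 18.75 pos [ 0.5413 -0.3411  0.1595] w 0.06 F [-0.8  1.4  0.1] q [-0.67  0.43  1.44 -0.    1.29 -2.11]
 shift now-tool mm [-67.3   0.6 146.8]
 turn rotvec [ 0.013 -0.027  0.01 ]  shift in new tool mm [-63.3   3.1 148.5]
171.7903594970703
```

Request:
apply_moves --moves '[0.045,0,0,0,0.013,-0.027,0.01,0.045,-0.02,0.001,0,0,0,0,0.045,-0.02,0.001,0.005,0,0,0,0.045,-0.02,0.001,0.02,0,0,0,0.045,0,0,0.025,0,0,0,0.045,0,0,0.025,0,0,0,0.045,0,0,0.01,0,0,0,0.045,0,0,0,0,0,0]'

```text
clock: 19.42
position: [0.6063, -0.3288, 0.0731]
ee_rot: [0.0, 0.064, 0.998, 0.003]
contact_force: [-1.0, -0.8, 0.5]
width: 0.0452
```

Run:
```python
from part import *
togo([.6043,-.3465,.011],down(np.radians(81.8)))
```

```text
t 19.42 pos [ 0.6063 -0.3288  0.0731] w 0.0452 F [-1.  -0.8  0.5] q [-0.6   0.55  1.46  0.01  1.13 -2.05]
 shift now-tool mm [ -0.2 -18.2  62.1]
 turn rotvec [0.005 0.    0.015]  shift in new tool mm [ -0.5 -17.8  62.1]
```

Request:
apply_moves --moves '[0.045,0,-0.009,0,0.005,0,0.015,0.045,0,-0.009,0,0,0,0,0.045,0,0,0.015,0,0,0,0.045,0,0,0.015,0,0,0,0.045,0,0,0.01,0,0,0,0.045,0,0,0.003,0,0,0,0.045,0,0,0,0,0,0,0.045,0,0,0,0,0,0]'

```text
clock: 20.08
position: [0.6077, -0.3524, 0.0391]
ee_rot: [0.006, 0.071, 0.997, -0.005]
contact_force: [0.7, 0.3, 0.7]
width: 0.0451
```

Run:
```python
from part import *
togo([.6043,-.3465,.011],down(np.radians(81.8)))
```

```text
t 20.08 pos [ 0.6077 -0.3524  0.0391] w 0.0451 F [0.7 0.3 0.7] q [-0.62  0.59  1.48 -0.    1.05 -2.05]
 shift now-tool mm [ 4.6  5.6 28. ]
 turn rotvec [-0.009  0.014  0.   ]  shift in new tool mm [ 4.2  5.4 28.1]
```

Request:
apply_moves --moves '[0.045,0.002,0.003,0,-0.009,0.014,0,0.045,0.002,0.003,0,0,0,0,0.045,0,0,0.008,0,0,0,0.045,0,0,0.008,0,0,0,0.045,0,0,0.004,0,0,0,0.045,0,0,0,0,0,0,0.045,0,0,0,0,0,0,0.045,0,0,0,0,0,0]'

```text
clock: 20.75
position: [0.6055, -0.346, 0.0197]
ee_rot: [0.001, 0.071, 0.997, -0.0]
contact_force: [-0.0, -0.3, 0.7]
width: 0.0451
```

Run:
```python
from part import *
togo([.6043,-.3465,.011],down(np.radians(81.8)))
```

```text
t 20.75 pos [ 0.6055 -0.346   0.0197] w 0.0451 F [-0.  -0.3  0.7] q [-0.62  0.61  1.49  0.    1.03 -2.05]
 shift now-tool mm [ 1.1 -0.6  8.7]
 turn rotvec [-0.001  0.002  0.   ]  shift in new tool mm [ 1.1 -0.6  8.7]
```

Request:
apply_moves --moves '[0.045,0.001,0,0.004,0,0,0,0.045,0,0,0.004,0,0,0,0.045,0,0,0.001,0,0,0,0,0,0,0,0,0,0,0,0,0,0,0,0,0,0,0,0,0,0,0,0,0,0,0,0,0,0,0,0,0,0,0,0,0,0]'

```text
clock: 21.42
position: [0.6047, -0.3463, 0.0102]
ee_rot: [0.001, 0.071, 0.997, -0.001]
contact_force: [0.2, 0.9, -1.4]
width: 0.0107
```

Request:
apply_moves --moves '[0,0,0,0,0,0,0,0,0,0,-0.02,0,0,0,0,0,0,-0.03,0,0,0,0,0,0,-0.03,0,0,0,0,0,0,-0.02,0,0,0,0,0,0,-0.01,0,0,0,0,0,0,0,0,0,0,0,0,0,0,0,0,0]'

```text
clock: 22.08
position: [0.6024, -0.3444, 0.1206]
ee_rot: [-0.002, 0.071, 0.997, 0.002]
contact_force: [0.3, 0.3, -1.0]
width: 0.0105
```

Run:
```python
from slots import *
x,y=slot("strip"); print(x,y)
togo([x+.001,y+.001,.12],down(TA))
```

```text
0.6328195251479446 0.04082262126989572
t 22.08 pos [ 0.6024 -0.3444  0.1206] w 0.0105 F [ 0.3  0.3 -1. ] q [-0.62  0.52  1.38  0.    1.24 -2.05]
 shift now-tool mm [ 23.9 386.8   1.9]
 turn rotvec [-0.002 -0.006  1.534]  shift in new tool mm [387.4  -9.6   0.6]
```

Request:
apply_moves --moves '[0,0,0,0,0,0,0.11,0,0,0,0,0,0,0.11,0,0,0,0,0,0,0.11,0,0,0,0,0,0,0.11,0,0,0,0,0,0,0.11,0,0,0,0,0,0,0.11,0,0,0,0,0,0,0.11,0,0,0,0,0,0,0.11]'

```text
clock: 22.75
position: [0.5958, -0.3398, 0.1048]
ee_rot: [-0.015, 0.507, 0.862, 0.002]
contact_force: [0.1, -0.3, -1.4]
width: 0.0106
```

Request:
apply_moves --moves '[0,0,0,0,0,0,0.11,0,0,0,0,0,0,0.11,0,0,0,0,0,0,0.11,0,0,0,0,0,0,0.11,0,0,0,0,0,0,0.11,0,0.036,0,0,0,0,0.06,0,0.036,0,0,0,0,0,0,0.036,0,0,0,0,0]'

```text
clock: 23.42
position: [0.6002, -0.2339, 0.0876]
ee_rot: [-0.026, 0.758, 0.652, -0.009]
contact_force: [0.4, 0.5, -0.2]
width: 0.0105
```

Run:
```python
from slots import *
x,y=slot("strip"); print(x,y)
togo([x+.001,y+.001,.12],down(TA))
```

```text
0.6328195251479446 0.04082262126989572
t 23.42 pos [ 0.6002 -0.2339  0.0876] w 0.0105 F [ 0.4  0.5 -0.2] q [-0.48  0.51  1.51  0.    1.18 -0.33]
 shift now-tool mm [278.2  -9.4 -26. ]
 turn rotvec [-0.05  -0.022 -0.044]  shift in new tool mm [277.7   4.2 -32.4]
```

Request:
apply_moves --moves '[0,0,0,-0.02,-0.05,-0.022,-0.044,0,0.036,0.0005,-0.005,0,0,0,0,0.036,0.0005,-0.005,0,0,0,0,0.036,0.0005,-0.005,0,0,0,0,0.036,0.0005,0,0,0,0,0,0.036,0.0005,0,0,0,0,0,0.036,0.0005,0,0,0,0,0,0.036,0,0,0,0,0]'

```text
clock: 24.08
position: [0.622, 0.0277, 0.1086]
ee_rot: [-0.011, 0.744, 0.668, -0.006]
contact_force: [-0.5, 0.1, -1.1]
width: 0.0105
```

Run:
```python
from slots import *
x,y=slot("strip"); print(x,y)
togo([x+.001,y+.001,.04],down(TA))
```

```text
0.6328195251479446 0.04082262126989572
t 24.08 pos [0.622  0.0277 0.1086] w 0.0105 F [-0.5  0.1 -1.1] q [-0.07  0.44  1.56  0.01  1.16  0.03]
 shift now-tool mm [14.9 11.9 68.4]
 turn rotvec [-0.024 -0.006 -0.002]  shift in new tool mm [15.3 10.3 68.6]
```

Request:
apply_moves --moves '[0,0,0,0,-0.024,-0.006,0,0,0.004,0.005,0,0,0,0,0,0.003,0.005,0.015,0,0,0,0,0,0,0.02,0,0,0,0,0,0,0.02,0,0,0,0,0,0,0,0,0,0,0,0,0,0,0,0,0,0,0,0,0,0,0,0]'

```text
clock: 24.75
position: [0.6295, 0.0431, 0.0419]
ee_rot: [-0.007, 0.742, 0.67, -0.004]
contact_force: [-0.5, -0.1, -1.1]
width: 0.0104
```

Run:
```python
from slots import *
x,y=slot("strip"); print(x,y)
togo([x+.001,y+.001,.04],down(TA))
d=grab("wrist","w10"); np.savez("w10.npz",**d)
```

```text
0.6328195251479446 0.04082262126989572
t 24.75 pos [0.6295 0.0431 0.0419] w 0.0104 F [-0.5 -0.1 -1.1] q [-0.04  0.52  1.62  0.01  1.02  0.05]
 shift now-tool mm [-0.9  4.4  1.9]
 turn rotvec [-0.016 -0.004  0.005]  shift in new tool mm [-0.9  4.4  1.9]
```

View pics/w10.png

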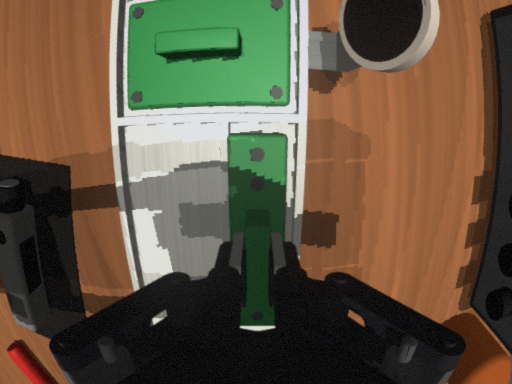

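Run:
```python
from slots import *
d=load("w10")
im=d["image"][80:300,100:330,::-1]; cv2.imwrite("pics/w10c.png",cv2.resize(im,None,fx=3,fy=2.7,interpolation=cv2.INTER_CUBIC))
def tr(P): 
    P=P[:,:2]-[TX,TY]; c,q=np.cos(TA),np.sin(TA); return np.c_[c*P[:,0]+q*P[:,1],-q*P[:,0]+c*P[:,1]]
f=lambda u,z: print((tr(onplane(d,np.array(u),z,True))*1e3).round(1).tolist())
f([(299,126),(306,126),(120,126),(114,126),(200,114),(200,124)],.014)
f([(228,135),(287,134),(229,230)],.037)
print((tr(np.array([manip.get_state()["position"]]))*1e3).round(1))
```

```text
[[56.9, 51.9], [61.0, 52.0], [-52.1, 54.0], [-56.4, 54.2], [-0.2, 58.8], [-0.3, 53.0]]
[[18.7, 48.6], [48.1, 49.3], [18.1, -2.9]]
[[ 32.5 -12.1]]
```

View pics/w10c.png

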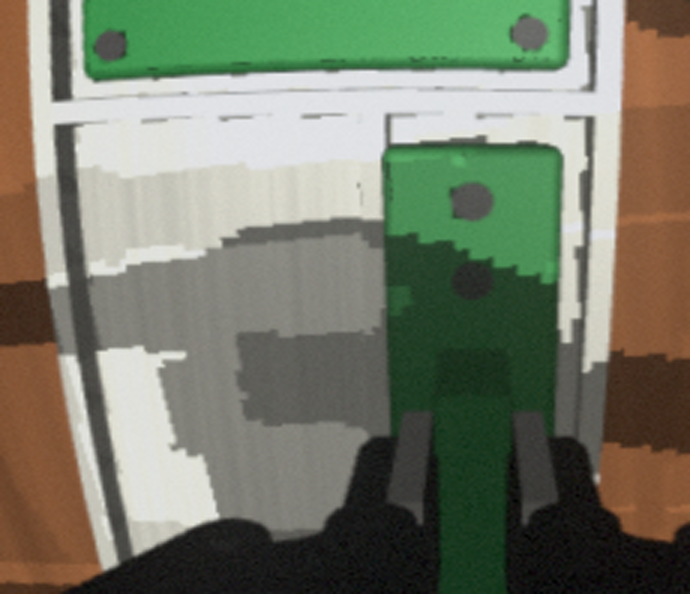

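Request:
apply_moves --moves '[0,-0.0005,0.0032,0,-0.016,-0.004,0.005,0,0,0,0.005,0,0,0,0,0,0,0.004,0,0,0,0,0,0,0,0,0,0,0,0,0,0,0,0,0,0,0,0,0,0,0,0,0,0,0,0,0,0,0,0,0,0,0,0,0,0]'

```text
clock: 25.47
position: [0.6364, 0.0409, 0.037]
ee_rot: [0.004, 0.744, 0.668, 0.004]
contact_force: [-0.3, -0.2, -0.5]
width: 0.0108
```

Run:
```python
from slots import *
x,y=slot("strip"); print(x,y)
togo([x,y+.0015,.015],down(TA))
d=grab("wrist","w11")
im=d["image"][80:300,100:330,::-1]; cv2.imwrite("pics/w11c.png",cv2.resize(im,None,fx=3,fy=2.7,interpolation=cv2.INTER_CUBIC))
```

```text
0.6328195251479446 0.04082262126989572
t 25.47 pos [0.6364 0.0409 0.037 ] w 0.0108 F [-0.3 -0.2 -0.5] q [-0.04  0.52  1.64 -0.    0.98  0.06]
 shift now-tool mm [ 1. -4. 22.]
 turn rotvec [ 0.011  0.    -0.002]  shift in new tool mm [ 1.  -3.7 22. ]
```

View pics/w11c.png

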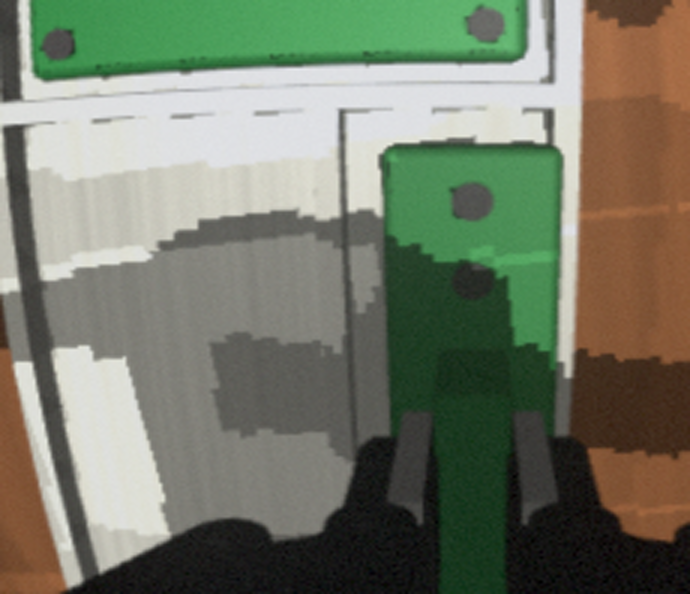

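Request:
apply_moves --moves '[0,0.001,-0.003,0,0.011,0,0,0,0,0,0.006,0,0,0,0,0,0,0.003,0,0,0,0,0,0,0,0,0,0,0,0,0,0,0,0,0,0,0,0,0,0,0,0,0,0,0,0,0,0,0,0,0,0,0,0,0,0]'

```text
clock: 26.18
position: [0.633, 0.0426, 0.0266]
ee_rot: [-0.0, 0.744, 0.668, -0.001]
contact_force: [-0.4, 0.3, -1.5]
width: 0.0106
```

Run:
```python
from slots import *
x,y=slot("strip"); print(x,y)
togo([x,y+.0015,.015],down(TA))
```

```text
0.6328195251479446 0.04082262126989572
t 26.18 pos [0.633  0.0426 0.0266] w 0.0106 F [-0.4  0.3 -1.5] q [-0.04  0.53  1.64 -0.    0.97  0.07]
 shift now-tool mm [-0.3 -0.2 11.6]
 turn rotvec [-0.002  0.    -0.002]  shift in new tool mm [-0.3 -0.2 11.6]
```

Request:
apply_moves --moves '[0,0,0,0.004,0,0,0,0,0,0,0.004,0,0,0,0,0,0,0.003,0,0,0,0,0,0,0.001,0,0,0,0,0,0,0,0,0,0,0,0,0,0,0,0,0,0,0,0,0,0,0,0,0,0,0,0,0,0,0]'

```text
clock: 26.85
position: [0.6335, 0.0425, 0.014]
ee_rot: [-0.0, 0.744, 0.668, -0.0]
contact_force: [0.1, -1.1, -0.4]
width: 0.0101
```

Request:
apply_moves --moves '[0.025,0,0,0,0,0,0,0.025,0,0,0,0,0,0,0.025,0,0,0,0,0,0,0.025,0,0,-0.01,0,0,0,0.025,0,0,-0.02,0,0,0,0.03,0,0,-0.03,0,0,0,0.04,0,0,-0.03,0,0,0,0.05,0,0,-0.03,0,0,0]'

```text
clock: 27.52
position: [0.6285, 0.0427, 0.1327]
ee_rot: [-0.006, 0.744, 0.668, -0.006]
contact_force: [0.0, -0.5, 0.3]
width: 0.0496
```

Run:
```python
from part import *
d=grab("wrist","w12")
togo([.57,-.195,.15],down(np.radians(-15)))
```

```text
t 27.57 pos [0.6329 0.0425 0.1401] w 0.0501 F [ 2.7 -0.8  3.5] q [-0.04  0.43  1.51 -0.    1.21  0.07]
 shift now-tool mm [-242.9  -36.9   -9.6]
 turn rotvec [-0.004  0.001  0.154]  shift in new tool mm [-245.7    0.7   -9.9]
```

View pics/w12.png

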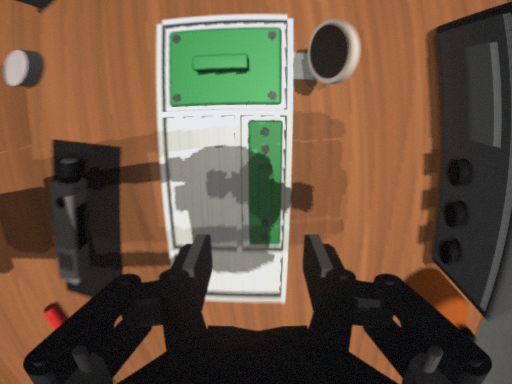

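Request:
apply_moves --moves '[0.05,0,0,-0.01,0,0,0.08,0.05,0,0,0,0,0,0.074,0.05,-0.034,0,0,0,0,0,0.05,-0.034,0,0,0,0,0,0.05,-0.034,0,0,0,0,0,0.05,-0.034,0,0,0,0,0,0.05,-0.034,0,0,0,0,0,0.05,-0.034,0,0,0,0,0]'

```text
clock: 28.23
position: [0.5846, -0.1534, 0.1634]
ee_rot: [0.006, 0.792, 0.61, 0.009]
contact_force: [-0.5, -0.6, -0.4]
width: 0.0504
```

Request:
apply_moves --moves '[0.05,-0.03,0,0,0,0,0,0.05,0,0,0,0,0,0,0.05,0,0,0,0,0,0,0.05,0,0,0,0,0,0,0.05,0,0,0,0,0,0,0.05,0,0,0,0,0,0,0.05,0,0,0,0,0,0,0.05,0,0,0,0,0,0]'

```text
clock: 28.9
position: [0.576, -0.1877, 0.1669]
ee_rot: [0.009, 0.793, 0.609, 0.009]
contact_force: [-0.1, -0.8, -0.8]
width: 0.0501
```

Run:
```python
from part import *
d=grab("wrist","w13"); np.savez("w13.npz",**d)
togo([.593,-.195,.05],down(np.radians(-15)))
find(d,(257,200))
```

```text
t 28.95 pos [ 0.576  -0.1875  0.1669] w 0.0497 F [ 0.8  0.3 -1.2] q [-0.43  0.35  1.56  0.01  1.21 -0.18]
 shift now-tool mm [ -3.3  15.4 117.3]
 turn rotvec [ 0.026 -0.004  0.   ]  shift in new tool mm [ -2.8  18.4 116.9]
px [270. 172.] center 594.1 -194.0 size 98.4 40.3 yaw 74.8
```

View pics/w13.png

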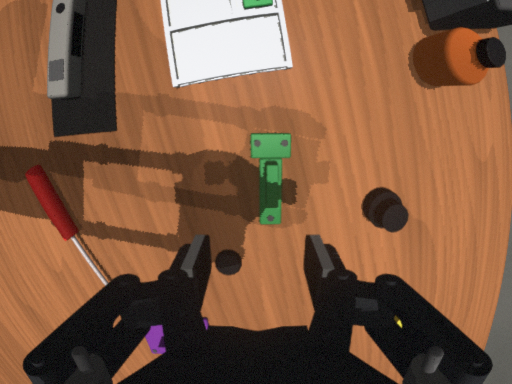

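Request:
apply_moves --moves '[0.045,-0.002,0.009,0,0.026,-0.004,0,0.045,-0.002,0.009,0.01,0,0,0,0.045,0,0,0.02,0,0,0,0.045,0,0,0.025,0,0,0,0.045,0,0,0.02,0,0,0,0.045,0,0,0.01,0,0,0,0.045,0,0,0,0,0,0,0.045,0,0,0,0,0,0]'

```text
clock: 29.62
position: [0.5959, -0.1934, 0.0756]
ee_rot: [0.001, 0.791, 0.611, 0.001]
contact_force: [0.3, -0.4, 0.9]
width: 0.045
```

Run:
```python
from part import *
togo([.5938,-.1945,.011],down(np.radians(-15.2)))
```

```text
t 29.62 pos [ 0.5959 -0.1934  0.0756] w 0.045 F [ 0.3 -0.4  0.9] q [-0.43  0.47  1.61  0.    1.06 -0.17]
 shift now-tool mm [-1.6 -1.9 64.6]
 turn rotvec [ 0.002 -0.     0.01 ]  shift in new tool mm [-1.6 -1.7 64.6]
```

Request:
apply_moves --moves '[0.045,-0.001,-0.001,0.015,0,0,0.01,0.045,0,0,0.015,0,0,0,0.045,0,0,0.012,0,0,0,0.045,0,0,0.008,0,0,0,0.045,0,0,0.004,0,0,0,0.045,0,0,0,0,0,0,0.045,0,0,0,0,0,0,0.045,0,0,0,0,0,0]'

```text
clock: 30.28
position: [0.5998, -0.1954, 0.0242]
ee_rot: [0.005, 0.794, 0.608, 0.004]
contact_force: [-0.3, -0.5, -0.0]
width: 0.0453
```

Run:
```python
from part import *
togo([.5938,-.1945,.011],down(np.radians(-15.2)))
```

```text
t 30.28 pos [ 0.5998 -0.1954  0.0242] w 0.0453 F [-0.3 -0.5 -0. ] q [-0.43  0.52  1.67  0.    0.94 -0.16]
 shift now-tool mm [-0.7 -6.2 13.1]
 turn rotvec [0.013 0.001 0.001]  shift in new tool mm [-0.7 -6.  13.2]
```

Request:
apply_moves --moves '[0.045,-0.001,-0.005,0,0.013,0.001,0,0.045,0,-0.001,0,0,0,0,0.045,0,0,0.005,0,0,0,0.045,0,0,0.005,0,0,0,0.045,0,0,0.002,0,0,0,0.045,0,0,0,0,0,0,0.045,0,0,0,0,0,0,0.045,0,0,0,0,0,0]'

```text
clock: 30.95
position: [0.5945, -0.1955, 0.0133]
ee_rot: [0.001, 0.794, 0.608, 0.001]
contact_force: [0.6, 0.2, -0.4]
width: 0.045
```

Run:
```python
from part import *
togo([.5938,-.1945,.011],down(np.radians(-15.2)))
```

```text
t 30.95 pos [ 0.5945 -0.1955  0.0133] w 0.045 F [ 0.6  0.2 -0.4] q [-0.43  0.53  1.68 -0.    0.92 -0.16]
 shift now-tool mm [ 0.7 -0.9  2.3]
 turn rotvec [0.003 0.001 0.001]  shift in new tool mm [ 0.7 -0.9  2.3]
```

Request:
apply_moves --moves '[0.045,0.001,-0.001,0.002,0,0,0,0,0,0,0,0,0,0,0,0,0,0,0,0,0,0,0,0,0,0,0,0,0,0,0,0,0,0,0,0,0,0,0,0,0,0,0,0,0,0,0,0,0,0,0,0,0,0,0,0]'

```text
clock: 31.62
position: [0.5939, -0.1941, 0.0113]
ee_rot: [0.002, 0.794, 0.608, 0.001]
contact_force: [-0.2, 0.2, 0.8]
width: 0.0104
```

Request:
apply_moves --moves '[0,0,0,-0.02,0,0,0,0,0,0,-0.03,0,0,0,0,0,0,-0.03,0,0,0,0,0,0,-0.02,0,0,0.11,0,0,0,0,0,0,0.11,0,0,0,0,0,0,0.11,0,0,0,0,0,0,0.11,0,0,0,0,0,0,0.11]'

```text
clock: 32.28
position: [0.5924, -0.1935, 0.1148]
ee_rot: [-0.0, 0.934, 0.358, -0.0]
contact_force: [-0.1, 0.2, -0.7]
width: 0.0105
```

Run:
```python
from slots import *
x,y=slot("tee"); print(x,y)
togo([x,y+.0013,.10],down(TA-np.pi/2))
```

```text
0.5873618230295468 -0.05088259841859861
t 32.28 pos [ 0.5924 -0.1935  0.1148] w 0.0105 F [-0.1  0.2 -0.7] q [-0.43  0.43  1.57 -0.    1.14  0.41]
 shift now-tool mm [  92.5 -110.4   14.8]
 turn rotvec [-0.     0.     0.838]  shift in new tool mm [ -20.2 -142.6   14.8]
```

Request:
apply_moves --moves '[0,0,0,0,0,0,0.11,0,0,0,0,0,0,0.11,0,0,0,0,0,0,0.11,0,0,0,0,0,0,0.11,0,0,0,0,0,0,0.11,0,0,0,0,0,0,0.11,0,0,0,0,0,0,0.11,0,0,0,0,0,0,0.07]'

```text
clock: 32.95
position: [0.5911, -0.193, 0.114]
ee_rot: [-0.0, 0.997, -0.076, -0.001]
contact_force: [0.3, 0.3, -1.3]
width: 0.0101
```

Request:
apply_moves --moves '[0,-0.004,-0.026,0,0,0,0,0,-0.004,-0.026,0,0,0,0,0,-0.004,-0.026,0,0,0,0,0,-0.004,-0.026,0,0,0,0,0,-0.004,-0.026,0,0,0,0,0,0,0,0,0,0,0,0,0,0,0,0,0,0,0,0,0,0,0,0,0]'

```text
clock: 33.62
position: [0.5908, -0.0579, 0.1124]
ee_rot: [0.0, 0.997, -0.08, -0.002]
contact_force: [0.9, 0.0, -0.7]
width: 0.0106
```

Run:
```python
from slots import *
x,y=slot("tee"); print(x,y)
togo([x,y+.0013,.045],down(TA-np.pi/2))
```

```text
0.5873618230295468 -0.05088259841859861
t 33.62 pos [ 0.5908 -0.0579  0.1124] w 0.0106 F [ 0.9  0.  -0.7] q [-0.21  0.39  1.64 -0.    1.11  1.52]
 shift now-tool mm [-4.4 -7.7 67.4]
 turn rotvec [ 0.     0.004 -0.054]  shift in new tool mm [-4.3 -7.9 67.4]
```

Request:
apply_moves --moves '[0,0,0,0,0,0.004,-0.05,0,-0.003,-0.004,0.01,0,0,0,0,0,-0.003,0.015,0,0,0,0,0,0,0.02,0,0,0,0,0,0,0.015,0,0,0,0,0,0,0.002,0,0,0,0,0,0,0,0,0,0,0,0,0,0,0,0,0]'

```text
clock: 34.28
position: [0.591, -0.0592, 0.0498]
ee_rot: [0.002, 0.998, -0.057, 0.003]
contact_force: [-0.3, -0.2, -0.6]
width: 0.0105
```

Run:
```python
from slots import *
x,y=slot("tee"); print(x,y)
togo([x,y+.0013,.045],down(TA-np.pi/2))
d=grab("wrist","w14"); np.savez("w14.npz",**d)
im=d["image"][80:300,100:330,::-1]; cv2.imwrite("pics/w14c.png",cv2.resize(im,None,fx=3,fy=2.7,interpolation=cv2.INTER_CUBIC))
```

```text
0.5873618230295468 -0.05088259841859861
t 34.28 pos [ 0.591  -0.0592  0.0498] w 0.0105 F [-0.3 -0.2 -0.6] q [-0.21  0.45  1.72 -0.    0.96  1.47]
 shift now-tool mm [-4.8 -9.2  4.7]
 turn rotvec [ 0.004 -0.006 -0.008]  shift in new tool mm [-4.7 -9.2  4.8]
```

View pics/w14.png

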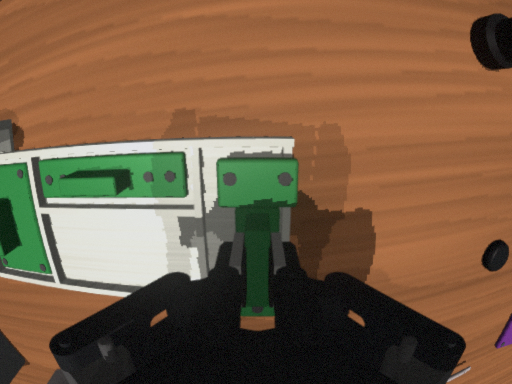

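View pics/w14c.png

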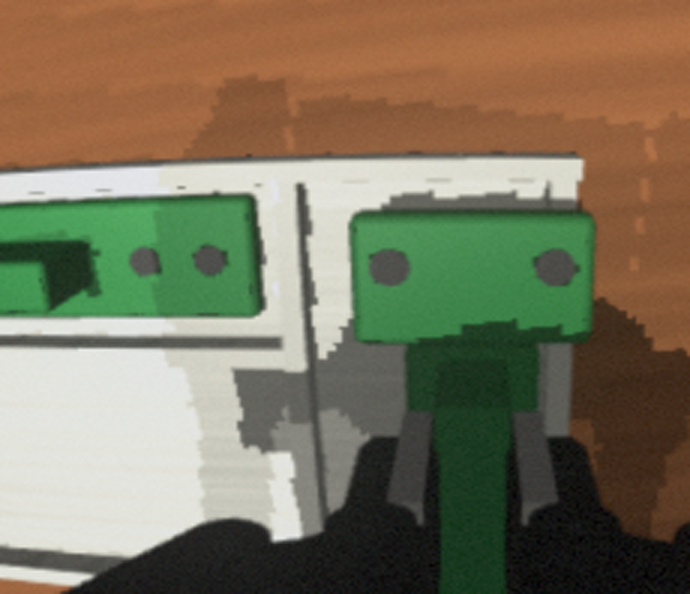

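Run:
```python
from slots import *
d=load("w14")
def tr(P): 
    P=P[:,:2]-[TX,TY]; c,q=np.cos(TA),np.sin(TA); return np.c_[c*P[:,0]+q*P[:,1],-q*P[:,0]+c*P[:,1]]
f=lambda u,z: print((tr(onplane(d,np.array(u)/[3,2.7]+[100,80],z,True))*1e3).round(1).tolist())
f([(300,185),(548,185),(582,160),(450,183),(450,157)],.014)
f([(352,215),(594,215)],.046)
print((tr(np.array([manip.get_state()["position"]]))*1e3).round(1))
```

```text
[[54.8, -82.1], [54.0, -132.7], [59.7, -139.6], [54.6, -112.9], [60.5, -112.9]]
[[53.4, -97.0], [53.0, -137.7]]
[[   4.9 -118. ]]
```

Request:
apply_moves --moves '[0,-0.002,-0.005,0,0.004,-0.006,-0.008,0,-0.0015,-0.005,0,0,0,0,0,0,0,0.003,0,0,0,0,0,0,0.003,0,0,0,0,0,0,0,0,0,0,0,0,0,0,0,0,0,0,0,0,0,0,0,0,0,0,0,0,0,0,0]'

```text
clock: 35.0
position: [0.5913, -0.0484, 0.0474]
ee_rot: [0.0, 0.999, -0.053, 0.004]
contact_force: [-0.8, -0.1, -1.6]
width: 0.0105
```

```bash
cat >> slots.py <<'E'
def T2W(a,b):
    c,s=np.cos(TA),np.sin(TA); return TX+c*a-s*b, TY+s*a+c*b
E
python3 - <<'E'
from slots import *
x,y=T2W(.0012,-.108); print(x,y)
togo([x,y,.016],down(TA-np.pi/2))
E
```

```text
0.5887666909572125 -0.04902078583248358
t 35.0 pos [ 0.5913 -0.0484  0.0474] w 0.0105 F [-0.8 -0.1 -1.6] q [-0.2   0.45  1.73  0.    0.95  1.48]
 shift now-tool mm [-2.7  0.9 31.4]
 turn rotvec [ 0.    -0.007  0.001]  shift in new tool mm [-2.5  0.9 31.4]
```

Request:
apply_moves --moves '[0,-0.003,0.001,0,0,-0.007,0,0,-0.001,0,0.008,0,0,0,0,0,0,0.008,0,0,0,0,0,0,0.005,0,0,0,0,0,0,0,0,0,0,0,0,0,0,0,0,0,0,0,0,0,0,0,0,0,0,0,0,0,0,0]'

```text
clock: 35.67
position: [0.586, -0.0492, 0.023]
ee_rot: [0.0, 0.999, -0.053, -0.001]
contact_force: [0.1, 0.1, -0.3]
width: 0.0106
```

Run:
```python
from slots import *
x,y=T2W(.0012,-.108); print(x,y)
togo([x,y,.016],down(TA-np.pi/2))
```

```text
0.5887666909572125 -0.04902078583248358
t 35.67 pos [ 0.586  -0.0492  0.023 ] w 0.0106 F [ 0.1  0.1 -0.3] q [-0.2   0.48  1.76 -0.    0.91  1.48]
 shift now-tool mm [ 2.7 -0.5  7. ]
 turn rotvec [0.    0.003 0.   ]  shift in new tool mm [ 2.7 -0.5  7. ]
```

Request:
apply_moves --moves '[0,0.0025,0,0,0,0.003,0,0,0,0,0.003,0,0,0,0,0,0,0.003,0,0,0,0,0,0,0.002,0,0,0,0,0,0,0,0,0,0,0,0,0,0,0,0,0,0.025,0,0,0,0,0,0,0.025,0,0,0,0,0,0]'

```text
clock: 36.33
position: [0.5901, -0.0497, 0.0155]
ee_rot: [0.0, 0.999, -0.053, 0.002]
contact_force: [-0.4, 0.4, -0.3]
width: 0.0248
```

Request:
apply_moves --moves '[0.025,0,0,0,0,0,0,0.025,0,0,-0.01,0,0,0,0.03,0,0,-0.02,0,0,0,0.035,0,0,-0.03,0,0,0,0.04,0,0,-0.03,0,0,0,0.05,0,0,-0.03,0,0,0,0.05,0,0,-0.03,0,0,0,0.05,0,0,0,0,0,0]'

```text
clock: 37.0
position: [0.5882, -0.0493, 0.1741]
ee_rot: [0.0, 0.999, -0.053, -0.0]
contact_force: [1.0, -0.2, 0.1]
width: 0.0501
```

Run:
```python
from slots import *
d=grab("wrist","w15")
togo([.442,.342,.16],down(np.radians(112)))
```

```text
t 37.05 pos [ 0.5869 -0.0491  0.1718] w 0.05 F [-0.  -0.1  0.1] q [-0.2   0.34  1.57 -0.    1.24  1.48]
 shift now-tool mm [-185.3 -373.6   12.6]
 turn rotvec [5.000e-03 2.000e-03 2.652e+00]  shift in new tool mm [-12.1 416.9  11.8]
```

View pics/w15.png

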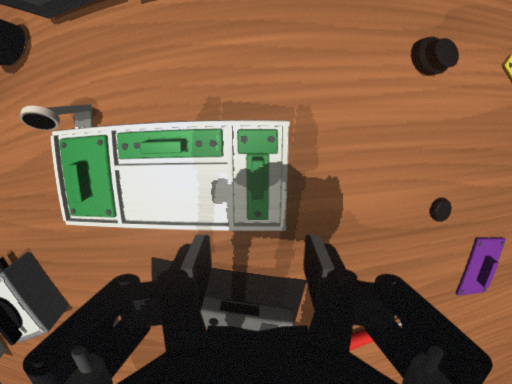

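Request:
apply_moves --moves '[0.06,0,0,-0.01,0,0,-0.115,0.06,0,0,-0.01,0,0,-0.115,0.06,0,0,-0.01,0,0,-0.115,0.06,0,0,-0.01,0,0,-0.115,0.06,0,0,0,0,0,-0.115,0.06,0,0,0,0,0,-0.115,0.06,0,0,0,0,0,-0.115,0.06,0,0,0,0,0,-0.115]'

```text
clock: 37.72
position: [0.5821, -0.0481, 0.2108]
ee_rot: [-0.004, 0.91, 0.416, -0.005]
contact_force: [-0.4, -0.9, 0.6]
width: 0.06
```

Request:
apply_moves --moves '[0.06,0,0,0,0,0,-0.115,0.06,0,0,0,0,0,-0.115,0.06,0,0,0,0,0,-0.115,0.06,0,0,0,0,0,-0.115,0.06,0,0,0,0,0,-0.115,0.06,0,0,0,0,0,-0.115,0.06,0,0,0,0,0,-0.115,0.06,0,0,0,0,0,-0.115]'

```text
clock: 38.38
position: [0.5756, -0.0469, 0.2035]
ee_rot: [-0.013, 0.612, 0.791, -0.007]
contact_force: [0.6, -0.3, -0.6]
width: 0.0602
```

Request:
apply_moves --moves '[0.06,0,0,0,0,0,-0.115,0.06,0,0,0,0,0,-0.115,0.06,0,0,0,0,0,-0.115,0.06,0,0,0,0,0,-0.115,0.06,0,0,0,0,0,-0.115,0.06,0,0,0,0,0,-0.115,0.06,0,0,0,0,0,-0.115,0.06,0,0,0,0,0,-0.115]'

```text
clock: 39.05
position: [0.5689, -0.0455, 0.196]
ee_rot: [-0.023, 0.173, 0.985, 0.001]
contact_force: [-0.6, -0.1, -0.4]
width: 0.06
```

Run:
```python
from slots import *
togo([.442,.342,.18],down(np.radians(112)))
```

```text
t 39.05 pos [ 0.5689 -0.0455  0.196 ] w 0.06 F [-0.6 -0.1 -0.4] q [-0.2   0.32  1.54 -0.    1.34 -1.42]
 shift now-tool mm [250.7 321.   25.3]
 turn rotvec [ 0.01  -0.047 -0.732]  shift in new tool mm [-27.5 406.9  16. ]
```

Request:
apply_moves --moves '[0.06,0,0,0,0.001,-0.007,-0.105,0.06,0,0,0,0.001,-0.007,-0.105,0.06,0,0,0,0.001,-0.007,-0.105,0.06,0,0,0,0.001,-0.007,-0.105,0.06,0,0,0,0.001,-0.007,-0.105,0.06,0,0,0,0.001,-0.007,-0.105,0.06,0,0,0,0,-0.005,-0.1,0.06,-0.003,0.037,0,0,0,0]'

```text
clock: 39.72
position: [0.5528, -0.0139, 0.1886]
ee_rot: [-0.005, -0.208, 0.978, 0.003]
contact_force: [1.3, 1.3, -0.2]
width: 0.0602
```

Request:
apply_moves --moves '[0.06,-0.003,0.037,0,0,0,0,0.06,-0.003,0.037,0,0,0,0,0.06,-0.003,0.037,0,0,0,0,0.06,-0.003,0.037,0,0,0,0,0.06,-0.003,0.037,0,0,0,0,0.06,-0.003,0.037,0,0,0,0,0.06,-0.003,0.037,0,0,0,0,0.06,-0.003,0.037,0,0,0,0]'

```text
clock: 40.38
position: [0.4448, 0.274, 0.1848]
ee_rot: [-0.012, -0.203, 0.979, 0.003]
contact_force: [0.4, -0.4, -0.3]
width: 0.0598
```

Run:
```python
from slots import *
togo([.442,.342,.16],down(np.radians(112)))
```

```text
t 40.38 pos [0.4448 0.274  0.1848] w 0.0598 F [ 0.4 -0.4 -0.3] q [ 0.41  0.24  1.68  0.01  1.25 -1.57]
 shift now-tool mm [-25.1  63.3  24.9]
 turn rotvec [ 0.011 -0.022  0.025]  shift in new tool mm [-22.9  64.1  24.8]
```

Request:
apply_moves --moves '[0.06,0,0,0,0.011,-0.022,0.025,0.06,-0.01,0.03,0,0,0,0,0.06,-0.01,0.03,0.01,0,0,0,0.06,0,0,0.01,0,0,0,0.06,0,0,0,0,0,0,0.06,0,0,0,0,0,0,0.06,0,0,0,0,0,0,0.06,0,0,0,0,0,0]'

```text
clock: 41.05
position: [0.4314, 0.344, 0.1597]
ee_rot: [-0.005, -0.195, 0.981, -0.001]
contact_force: [1.1, 0.4, 0.2]
width: 0.0594
```

Run:
```python
from slots import *
d=grab("wrist","w16"); np.savez("w16.npz",**d)
togo([.441,.342,.081],down(np.radians(112)))
```

```text
t 41.1 pos [0.4315 0.3439 0.1599] w 0.06 F [ 0.6 -0.8  0.4] q [ 0.55  0.3   1.66  0.    1.19 -1.42]
 shift now-tool mm [-8.8 -5.4 78.8]
 turn rotvec [ 0.001 -0.01   0.009]  shift in new tool mm [-8.1 -5.3 78.9]
```

View pics/w16.png

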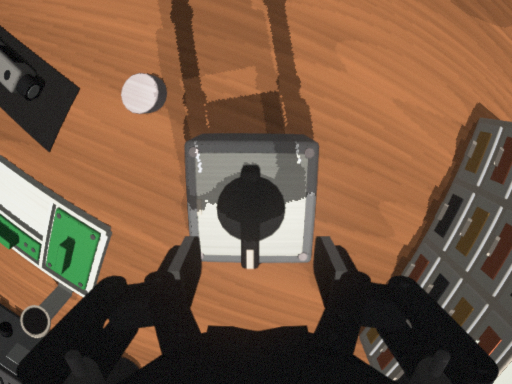

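Handle is off (index line at (250,258), bar square to the box). Descending on it.

Request:
apply_moves --moves '[0.06,-0.004,-0.003,0,0.001,-0.01,0.009,0.06,-0.004,-0.002,0.01,0,0,0,0.06,0,0,0.02,0,0,0,0.06,0,0,0.02,0,0,0,0.06,0,0,0.005,0,0,0,0.06,0,0,0,0,0,0,0.06,0,0,0,0,0,0,0.06,0,0,0,0,0,0]'

```text
clock: 41.77
position: [0.4471, 0.3387, 0.1047]
ee_rot: [0.004, -0.187, 0.982, 0.0]
contact_force: [0.2, -0.1, -0.0]
width: 0.0602
```

Run:
```python
from slots import *
togo([.441,.342,.081],down(np.radians(112)))
```

```text
t 41.77 pos [0.4471 0.3387 0.1047] w 0.0602 F [ 0.2 -0.1 -0. ] q [ 0.53  0.35  1.73 -0.    1.05 -1.42]
 shift now-tool mm [ 4.7  5.3 23.6]
 turn rotvec [-0.001  0.009 -0.008]  shift in new tool mm [ 4.5  5.3 23.7]
```

Request:
apply_moves --moves '[0.06,0.004,0.004,0,-0.001,0.009,-0.008,0.06,0,0,0.006,0,0,0,0.06,0,0,0.008,0,0,0,0.06,0,0,0.006,0,0,0,0.06,0,0,0,0,0,0,0,0,0,0,0,0,0,0,0,0,0,0,0,0,0,0,0,0,0,0,0]'

```text
clock: 42.43
position: [0.4429, 0.3425, 0.0853]
ee_rot: [0.002, -0.191, 0.981, 0.001]
contact_force: [0.0, 0.3, -1.4]
width: 0.0241
```

Request:
apply_moves --moves '[0,0,0,0,0,0,0,0,0,0,0,0,0,0,0,0,0,0,0,0,0,0,0,0,0,0,0,0.1,0,0,0,0,0,0,0.1,0,0,0,0,0,0,0.1,0,0,0,0,0,0,0.1,0,0,0,0,0,0,0.1]'

```text
clock: 43.1
position: [0.4429, 0.3417, 0.0856]
ee_rot: [0.002, 0.066, 0.998, 0.0]
contact_force: [-0.4, -0.8, -0.8]
width: 0.0124
```

Run:
```python
from slots import *
togo([.441,.342,.081],down(np.radians(22)))
print(manip.get_state()["moment"])
```

```text
t 43.1 pos [0.4429 0.3417 0.0856] w 0.0124 F [-0.4 -0.8 -0.8] q [ 0.53  0.37  1.76 -0.    1.01 -0.9 ]
 shift now-tool mm [2.  0.  4.6]
 turn rotvec [0.003 0.003 1.054]  shift in new tool mm [ 1.  -1.7  4.6]
[-0.10161362  0.02259202  0.12465394]
```

Request:
apply_moves --moves '[0,0,0,0,0,0,0.1,0,0,0,0,0,0,0.1,0,0,0,0,0,0,0.1,0,0,0,0,0,0,0.1,0,0,0,0,0,0,0.1,0,0,0,0,0,0,0.1,0,0,0,0,0,0,0.1,0,0,0,0,0,0,0.1]'

```text
clock: 43.77
position: [0.4418, 0.3399, 0.0856]
ee_rot: [0.002, 0.465, 0.885, -0.001]
contact_force: [-1.2, 0.4, -0.7]
width: 0.0126
```

Request:
apply_moves --moves '[0,0,0,0,0,0,0.1,0,0,0,0,0,0,0.1,0,0,0,0,0,0,0.1,0,0,0,0,0,0,0.08,0,0,0,0,0,0,0.08,0,0,0,0,0,0,0,0,0,0,0,0,0,0,0,0,0,0,0,0,0]'

```text
clock: 44.43
position: [0.4414, 0.3393, 0.0858]
ee_rot: [0.008, 0.637, 0.771, -0.003]
contact_force: [0.4, 0.6, -1.4]
width: 0.013
```

Run:
```python
from slots import *
togo([.441,.342,.081],down(np.radians(22)))
print(manip.get_state()["moment"])
```

```text
t 44.43 pos [0.4414 0.3393 0.0858] w 0.013 F [ 0.4  0.6 -1.4] q [ 0.54  0.37  1.76 -0.02  1.01  0.36]
 shift now-tool mm [2.8 0.1 4.7]
 turn rotvec [ 0.005  0.017 -0.195]  shift in new tool mm [2.7 0.6 4.8]
[0.68404742 0.6876509  4.58716594]
```

Request:
apply_moves --moves '[0.05,0,0,0,0,0,0,0.05,0,0,0,0,0,0,0.06,0,0,0,0,0,0,0.07,0,0,-0.01,0,0,0,0.085,0,0,-0.03,0,0,0,0.085,0,0,-0.03,0,0,0,0.085,0,0,-0.03,0,0,0,0.085,0,0,-0.02,0,0,0]'

```text
clock: 45.1
position: [0.4378, 0.3386, 0.2076]
ee_rot: [0.001, 0.655, 0.756, -0.007]
contact_force: [0.8, 0.1, 0.4]
width: 0.0854
```

Run:
```python
from slots import *
d=grab("wrist","w17"); np.savez("w17.npz",**d)
d=grab("top","t17"); np.savez("t17.npz",**d)
im=d["image"][190:275,80:295,::-1]; cv2.imwrite("pics/t17c.png",cv2.resize(im,None,fx=3.7,fy=3.7,interpolation=cv2.INTER_CUBIC))
togo([.42,.02,.2],down(np.radians(90)))
```

```text
t 45.2 pos [0.4395 0.3395 0.2092] w 0.0852 F [ 1.2 -0.7  0.7] q [ 0.54  0.26  1.58 -0.01  1.31  0.4 ]
 shift now-tool mm [-313.4  -64.8   12.1]
 turn rotvec [-0.009  0.004 -1.428]  shift in new tool mm [  19.5 -319.5    9.2]
```

View pics/w17.png

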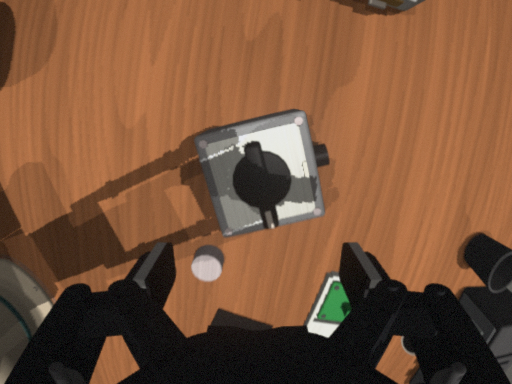

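View pics/t17c.png

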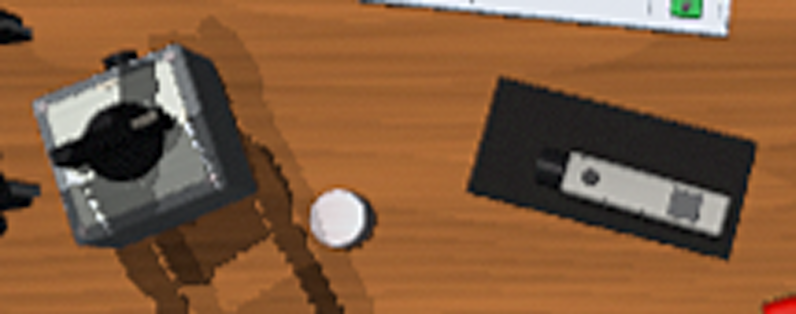

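Run:
```python
from slots import *
def tr(P): 
    P=P[:,:2]-[TX,TY]; c,q=np.cos(TA),np.sin(TA); return np.c_[c*P[:,0]+q*P[:,1],-q*P[:,0]+c*P[:,1]]
d=load("w8")
for uv in [(258,273),(258,262),(258,283)]:
    p=world(d,[uv],True); print(p.round(4),tr(p).round(4), onplane(d,[uv],.085,True).round(4))
im=d["image"]
def crop(n,x0,x1,y0,y1,k,fn):
    cv2.imwrite(f"pics/{fn}.png",cv2.resize(load(n)["image"][y0:y1,x0:x1,::-1],None,fx=k,fy=k,interpolation=cv2.INTER_CUBIC))
crop("w8",220,300,230,310,6,"disc8"); crop("top0",175,215,120,160,12,"discT")
d=load("top0")
for uv in [(192,135),(193,134)]: print(world(d,[uv]).round(4), onplane(d,[uv],.085).round(4))
```

```text
[[0.6868 0.1488 0.0871]] [[0.0778 0.099 ]] [[0.6882 0.1486 0.085 ]]
[[0.6804 0.1495 0.0777]] [[0.0713 0.0991]] [[0.6761 0.1499 0.085 ]]
[[0.6912 0.1482 0.0973]] [[0.0822 0.099 ]] [[0.6996 0.1474 0.085 ]]
[[0.6861 0.1486 0.0846]] [[0.686  0.1485 0.085 ]]
[[0.6873 0.1451 0.0888]] [[0.6887 0.1459 0.085 ]]
```

View pics/disc8.png

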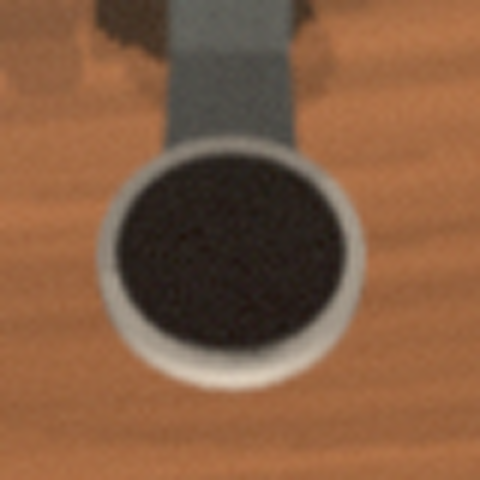

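View pics/discT.png

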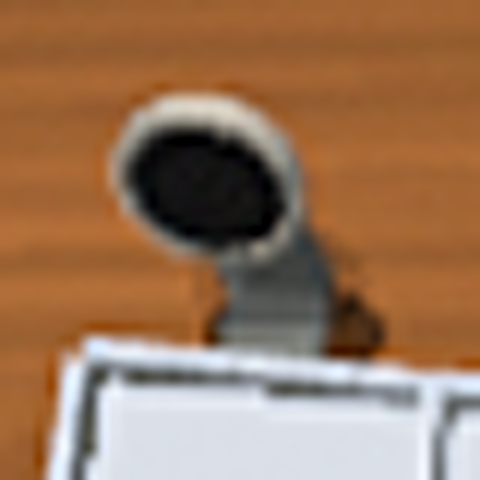

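Run:
```python
from slots import *
d=load("t17")
P=onplane(d,np.array([(565,152),(730,192),(722,237),(560,195)])/3.7+[80,190],.033); print(P.round(3),P.mean(0))
togo([.41,0,.2],down(np.radians(-15)))
```

```text
[[ 0.435  0.043  0.033]
 [ 0.406 -0.075  0.033]
 [ 0.374 -0.069  0.033]
 [ 0.405  0.046  0.033]] [ 0.40510545 -0.01347866  0.033     ]
t 45.2 pos [0.4395 0.3395 0.2092] w 0.0852 F [ 1.2 -0.7  0.7] q [ 0.54  0.26  1.58 -0.01  1.31  0.4 ]
 shift now-tool mm [-331.7  -77.6   12.3]
 turn rotvec [-0.002  0.009  0.405]  shift in new tool mm [-335.6   59.4    9.2]
```

Request:
apply_moves --moves '[0.085,0,0,0,0,0.009,0.1,0.085,0,0,0,0,0,0.1,0.085,0,0,0,0,0,0.1,0.085,0,0,0,0,0,0.1,0.085,-0.034,0.006,0,0,0,0,0.085,-0.034,0.006,0,0,0,0,0.085,-0.034,0.006,0,0,0,0,0.085,-0.034,0.006,0,0,0,0]'

```text
clock: 45.87
position: [0.4224, 0.2044, 0.2084]
ee_rot: [-0.007, 0.803, 0.596, 0.002]
contact_force: [0.7, -0.5, 0.7]
width: 0.0849
```

Request:
apply_moves --moves '[0.085,-0.034,0.006,0,0,0,0,0.085,-0.034,0.006,0,0,0,0,0.085,-0.034,0.006,0,0,0,0,0.085,-0.034,0.006,0,0,0,0,0.085,-0.034,0.006,0,0,0,0,0.085,-0.034,0.006,0,0,0,0,0.085,0,0,0,0,0,0,0.085,0,0,0,0,0,0]'

```text
clock: 46.53
position: [0.3885, -0.0151, 0.2037]
ee_rot: [-0.01, 0.813, 0.583, 0.002]
contact_force: [0.7, 0.8, 0.8]
width: 0.0851
```

Run:
```python
from slots import *
d=grab("wrist","w18"); np.savez("w18.npz",**d)
togo([.4077,-.004,.1],down(np.radians(-15.5)))
```

```text
t 46.58 pos [ 0.3886 -0.015   0.2037] w 0.0849 F [-0.4 -0.9  0.7] q [-0.23  0.02  1.9   0.02  1.24  0.09]
 shift now-tool mm [ 15.1  16.1 103.7]
 turn rotvec [-0.014 -0.013 -0.054]  shift in new tool mm [ 15.7  15.5 103.7]
```

View pics/w18.png

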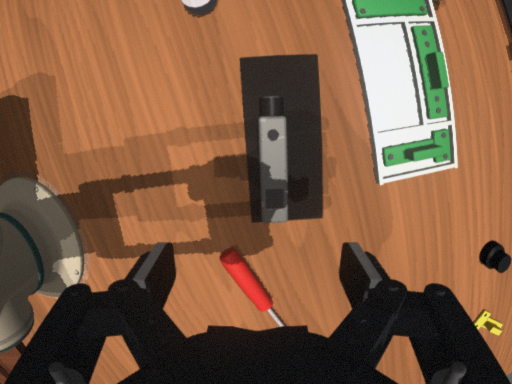

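Run:
```python
from slots import *
d=load("w18")
P=onplane(d,[(260,116),(286,116),(288,220),(259.5,220)],.035,True); print(P.round(4))
a=(P[0]+P[1])/2; b=(P[2]+P[3])/2; v=a-b; L=np.linalg.norm(v); f=v/L
yaw=np.arctan2(v[1],v[0]); mid=a-.05*f; print(L,np.degrees(yaw),mid, b+.07*f)
print(onplane(d,[(272,96)],.02,True))
m=(mid+b+.07*f)/2
togo([*m[:2],.06],down(yaw-np.pi/2))
```

```text
[[ 0.4116  0.0473  0.035 ]
 [ 0.4374  0.0389  0.035 ]
 [ 0.4049 -0.072   0.035 ]
 [ 0.3744 -0.0617  0.035 ]]
0.1152883853068894 72.41219950020574 [ 0.4093648  -0.00458013  0.035     ] [ 4.10788494e-01 -8.87580300e-05  3.50000000e-02]
[[0.43081543 0.06378659 0.02      ]]
t 46.58 pos [ 0.3886 -0.015   0.2037] w 0.0849 F [-0.4 -0.9  0.7] q [-0.23  0.02  1.9   0.02  1.24  0.09]
 shift now-tool mm [ 17.   18.4 143.7]
 turn rotvec [-0.014 -0.013 -0.017]  shift in new tool mm [ 18.6  16.7 143.7]
```

Request:
apply_moves --moves '[0.085,0.009,0.008,0,-0.014,-0.013,-0.017,0.085,0.009,0.008,0.01,0,0,0,0.085,0,0,0.03,0,0,0,0.085,0,0,0.03,0,0,0,0.085,0,0,0.02,0,0,0,0.085,0,0,0,0,0,0,0.085,0,0,0,0,0,0,0.085,0,0,0,0,0,0]'

```text
clock: 47.25
position: [0.4138, 0.0084, 0.1089]
ee_rot: [-0.002, 0.806, 0.592, 0.003]
contact_force: [1.2, 0.5, -0.8]
width: 0.085
```

Run:
```python
from slots import *
d=grab("wrist","w19"); np.savez("w19.npz",**d)
togo([.410,-.002,.008],down(np.radians(72.8-90)))
```

```text
t 47.3 pos [0.4143 0.0082 0.1093] w 0.085 F [ 0.   0.3 -0.6] q [-0.15  0.15  2.02  0.01  0.97  0.14]
 shift now-tool mm [-11.8  -1.3 101.3]
 turn rotvec [ 0.002 -0.007 -0.003]  shift in new tool mm [-11.   -1.1 101.3]
```

View pics/w19.png

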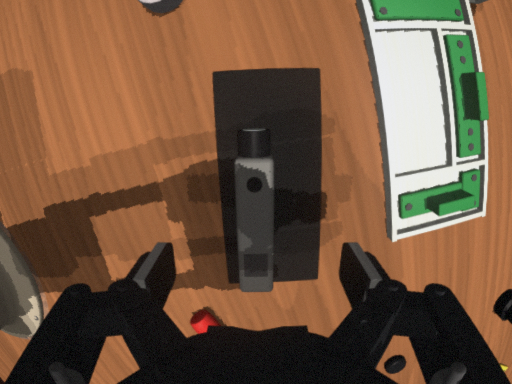

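Run:
```python
from slots import *
d=load("w19")
P=onplane(d,[(236,158),(273,158),(272,290),(239,290)],.035,True); print(P.round(4))
a=(P[0]+P[1])/2; b=(P[2]+P[3])/2; v=a-b; L=np.linalg.norm(v); f=v/L
yaw=np.arctan2(v[1],v[0]); print(L,np.degrees(yaw),(a-.05*f).round(4), (b+.07*f).round(4))
M=onplane(d,[(214,72),(320,69),(319,278),(228,284)],.003,True); print(M.round(4),M.mean(0))
T=load("top0"); M2=onplane(T,np.array([(500,352),(755,413),(728,526),(468,462)])/[3.7,3.5]+[80,110],.003); print(M2.round(4),M2.mean(0))
v=M2[0]+M2[3]-M2[1]-M2[2]; print(np.degrees(np.arctan2(v[1],v[0])))
```

```text
[[ 0.4112  0.0482  0.035 ]
 [ 0.4374  0.04    0.035 ]
 [ 0.404  -0.0714  0.035 ]
 [ 0.3763 -0.0628  0.035 ]]
0.11631692010823891 72.91197958163828 [ 0.4096 -0.0037  0.035 ] [ 4.107e-01 -2.000e-04  3.500e-02]
[[ 0.4124  0.1188  0.003 ]
 [ 0.4974  0.0958  0.003 ]
 [ 0.448  -0.095   0.003 ]
 [ 0.3591 -0.0736  0.003 ]] [0.42921344 0.01150039 0.003     ]
[[ 0.4957  0.095   0.003 ]
 [ 0.4456 -0.0945  0.003 ]
 [ 0.3589 -0.0733  0.003 ]
 [ 0.4096  0.1169  0.003 ]] [0.42745926 0.01102118 0.003     ]
75.1334106430489
```

Request:
apply_moves --moves '[0.085,-0.0055,-0.001,0,0.002,-0.007,0,0.085,-0.0055,0,0.01,0,0,0,0.085,0,0,0.02,0,0,0,0.085,0,0,0.02,0,0,0,0.085,0,0,0.015,0,0,0,0.085,0,0,0,0,0,0,0.085,0,0,0,0,0,0,0.085,0,0,0,0,0,0]'

```text
clock: 47.97
position: [0.4195, -0.0049, 0.0519]
ee_rot: [0.009, 0.805, 0.593, 0.007]
contact_force: [-0.4, 0.7, 0.7]
width: 0.0851
```

Run:
```python
from slots import *
togo([.410,-.002,.008],down(np.radians(72.8-90)))
```

```text
t 47.97 pos [ 0.4195 -0.0049  0.0519] w 0.0851 F [-0.4  0.7  0.7] q [-0.18  0.23  2.1  -0.    0.79  0.13]
 shift now-tool mm [ -0.1 -11.   43.6]
 turn rotvec [ 0.023 -0.001 -0.002]  shift in new tool mm [ -0.  -10.   43.9]
```

Request:
apply_moves --moves '[0.07,0,-0.005,0,0.023,0,0,0.07,0,-0.005,0,0,0,0,0.07,0,0,0.008,0,0,0,0.07,0,0,0.008,0,0,0,0.07,0,0,0.006,0,0,0,0.07,0,0,0,0,0,0,0.07,0,0,0,0,0,0,0.07,0,0,0,0,0,0]'

```text
clock: 48.63
position: [0.4133, -0.0027, 0.0323]
ee_rot: [0.004, 0.805, 0.593, 0.004]
contact_force: [-0.9, 0.5, 0.1]
width: 0.0699
```

Run:
```python
from slots import *
togo([.410,-.002,.008],down(np.radians(72.8-90)))
```

```text
t 48.63 pos [ 0.4133 -0.0027  0.0323] w 0.0699 F [-0.9  0.5  0.1] q [-0.18  0.26  2.13  0.    0.74  0.13]
 shift now-tool mm [-0.4 -3.7 24.2]
 turn rotvec [ 0.011 -0.002 -0.002]  shift in new tool mm [-0.3 -3.4 24.3]
```

Request:
apply_moves --moves '[0.07,0,-0.003,0,0.011,-0.002,0,0.07,0,-0.001,0.004,0,0,0,0.07,0,0,0.007,0,0,0,0.07,0,0,0.007,0,0,0,0.07,0,0,0.004,0,0,0,0.07,0,0,0,0,0,0,0.07,0,0,0,0,0,0,0.07,0,0,0,0,0,0]'

```text
clock: 49.3
position: [0.4091, -0.0013, 0.0074]
ee_rot: [-0.001, 0.805, 0.593, -0.001]
contact_force: [-0.4, 0.1, 0.2]
width: 0.07
```

Run:
```python
from slots import *
togo([.410,-.002,.008],down(np.radians(72.8-90)))
```

```text
t 49.3 pos [ 0.4091 -0.0013  0.0074] w 0.07 F [-0.4  0.1  0.2] q [-0.17  0.3   2.16 -0.    0.68  0.13]
 shift now-tool mm [-0.4  1.1 -0.6]
 turn rotvec [-0.002  0.    -0.002]  shift in new tool mm [-0.4  1.1 -0.6]
```

Grip and lift.

Request:
apply_moves --moves '[0.01,0,0,0,0,0,0,0.01,0,0,0,0,0,0,0.01,0,0,0,0,0,0,0.01,0,0,0,0,0,0,0.01,0,0,0,0,0,0,0.01,0,0,0,0,0,0,0.01,0,0,0,0,0,0,0.01,0,0,0,0,0,0]' --newtons 90

```text
clock: 49.97
position: [0.4095, -0.0014, 0.0081]
ee_rot: [-0.0, 0.805, 0.593, -0.0]
contact_force: [-0.4, -0.0, -1.2]
width: 0.0286
```

Request:
apply_moves --moves '[0.01,0,0,-0.01,0,0,0,0.01,0,0,-0.02,0,0,0,0.01,0,0,-0.03,0,0,0,0.01,0,0,-0.03,0,0,0,0.01,0,0,-0.03,0,0,0,0.01,0,0,-0.03,0,0,0,0.01,0,0,-0.03,0,0,0,0.01,0,0,0,0,0,0]'

```text
clock: 50.63
position: [0.4063, -0.0009, 0.1933]
ee_rot: [-0.004, 0.805, 0.593, -0.004]
contact_force: [0.5, -1.7, -1.2]
width: 0.0287
```

```bash
cat > aim.py <<'E'
from slots import *
tgt=np.array([.686,.148,.085])
n=np.array([-np.cos(TA)*np.cos(np.pi/6),-np.sin(TA)*np.cos(np.pi/6),.5])
f=-n; yv=np.array([-np.sin(TA),np.cos(TA),0]); up=np.cross(f,yv)
RT=Ro.from_matrix(np.c_[f,-yv,-up])   # tool x=f, z=-up, y = z cross x
assert abs(np.linalg.det(RT.as_matrix())-1)<1e-6
def tcp(dz=-.0115,dx=.001,dist=.10):   # TCP offset in thermo frame from mid
    return tgt+n*(dist+.07)+up*dz+f*dx
E
python3 - <<'E'
from aim import *
p=tcp(); print(p); togo(p,RT)
print((quat(manip.get_state()).inv()*down(TA-np.pi/2)).as_rotvec())
E
```

```text
[0.53474545 0.1640933  0.15954071]
t 50.63 pos [ 0.4063 -0.0009  0.1933] w 0.0287 F [ 0.5 -1.7 -1.2] q [-0.17  0.05  1.89  0.    1.21  0.13]
 shift now-tool mm [195.8  73.9  32.6]
 turn rotvec [ 0.351 -0.428  1.343]  shift in new tool mm [ 112.4 -177.7  -25.9]
[-0.00876736  0.00931342  1.37450514]
```

Request:
apply_moves --moves '[0.01,0,0,-0.003,0,0,0.106,0.01,0,0,-0.003,0,0,0.106,0.01,0,0,-0.003,0,0,0.106,0.01,0,0,-0.003,0,0,0.106,0.01,0,0,-0.003,0,0,0.106,0.01,0,0,-0.003,0,0,0.106,0.01,0,0,-0.003,0,0,0.106,0.01,0,0,-0.003,0,0,0.106]'

```text
clock: 51.3
position: [0.4025, -0.0002, 0.2135]
ee_rot: [-0.003, 0.982, 0.189, -0.008]
contact_force: [0.4, 0.3, -1.7]
width: 0.0288
```

Request:
apply_moves --moves '[0.01,0,0,-0.003,0,0,0.1,0.01,0,0,-0.003,0,0,0.1,0.01,0,0,-0.003,0,0,0.1,0.01,0,0,-0.003,0,0,0.1,0.01,0,0,0,0,0,0.08,0.01,0,0,0,0,0,0,0.01,0,0,0,0,0,0,0.01,0,0,0,0,0,0]'

```text
clock: 51.97
position: [0.3976, 0.0006, 0.2182]
ee_rot: [-0.002, 0.998, -0.062, -0.016]
contact_force: [0.4, -0.4, -1.4]
width: 0.0285
```

Run:
```python
from aim import *
p=tcp(); togo(p,RT)
print((quat(manip.get_state()).inv()*down(TA-np.pi/2)).as_rotvec())
```

```text
t 51.97 pos [0.3976 0.0006 0.2182] w 0.0285 F [ 0.4 -0.4 -1.4] q [-0.17  0.03  1.84  0.    1.3   1.52]
 shift now-tool mm [ 117.9 -179.    55.2]
 turn rotvec [-0.006 -0.492 -0.016]  shift in new tool mm [ 132.5 -177.1   -8.8]
[-0.00196852  0.03198179 -0.01728316]
```

Request:
apply_moves --moves '[0.01,0,0,0,0,-0.1,0,0.01,0,0,0,0,-0.1,0,0.01,0,0,0,0,-0.1,0,0.01,0,0,0,0,-0.1,0,0.01,0,0,0,0,-0.09,-0.01,0.01,0.02,-0.03,0,0,0,0,0.01,0.02,-0.03,0,0,0,0,0.01,0.02,-0.03,0,0,0,0]'

```text
clock: 52.63
position: [0.4583, 0.0826, 0.1858]
ee_rot: [-0.017, 0.962, -0.052, -0.267]
contact_force: [1.0, 0.0, -1.3]
width: 0.0284
```

Run:
```python
from aim import *
p=tcp(); togo(p,RT)
```

```text
t 52.63 pos [0.4583 0.0826 0.1858] w 0.0284 F [ 1.   0.  -1.3] q [-0.01  0.45  1.49  0.05  1.74  1.66]
 shift now-tool mm [ 71.3 -89.3 -11.6]
 turn rotvec [-0.007  0.017 -0.   ]  shift in new tool mm [ 71.6 -89.2 -10.9]
```

Request:
apply_moves --moves '[0.01,0.014,-0.022,-0.003,-0.007,0.017,0,0.01,0.014,-0.022,-0.003,0,0,0,0.01,0.012,-0.02,-0.003,0,0,0,0.01,0.01,-0.01,0,0,0,0,0.01,0,0,0,0,0,0,0.01,0,0,0,0,0,0,0.01,0,0,0,0,0,0,0.01,0,0,0,0,0,0]'

```text
clock: 53.3
position: [0.5198, 0.1579, 0.1583]
ee_rot: [-0.014, 0.965, -0.045, -0.26]
contact_force: [0.4, -0.5, -1.1]
width: 0.0285
```

Run:
```python
from aim import *
p=tcp(); togo(p,RT)
d=grab("wrist","w20"); np.savez("w20.npz",**d)
d=grab("side","s20"); np.savez("s20.npz",**d)
```

```text
t 53.3 pos [0.5198 0.1579 0.1583] w 0.0285 F [ 0.4 -0.5 -1.1] q [0.1  0.56 1.35 0.1  1.75 1.76]
 shift now-tool mm [11.7 -7.6 -8.2]
 turn rotvec [0.003 0.002 0.012]  shift in new tool mm [11.7 -7.8 -8.1]
```

View pics/w20.png

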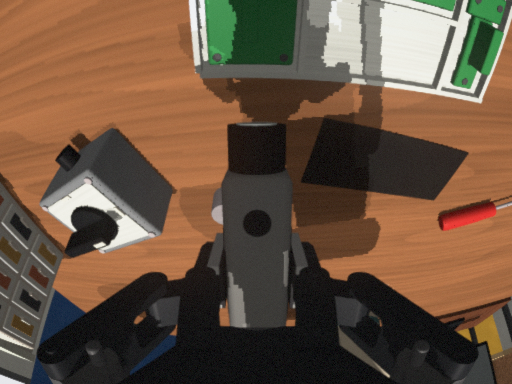

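View pics/s20.png

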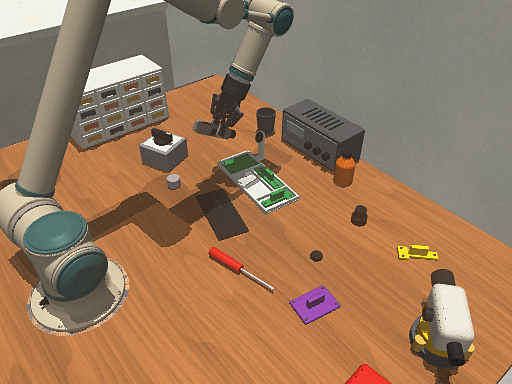

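```bash
cat > chk.py <<'E'
from aim import *
def ov(nm,out,dx=.001,dz=-.0115):
    d=load(nm); s=manip.get_state(); T=quat(s)
    fx=T.apply([1,0,0]); u=-T.apply([0,0,1]); yy=T.apply([0,1,0])
    mid=s["position"]-u*dz-fx*dx; nose=mid+.07*fx
    k=4; x0,y0=200,80
    im=cv2.resize(d["image"][y0:y0+170,x0:x0+120,::-1],None,fx=k,fy=k,interpolation=cv2.INTER_CUBIC)
    def line(P,c):
        q=((project(d,P,True)-[x0,y0])*k).astype(int); cv2.polylines(im,[q.reshape(-1,1,2)],False,c,1)
    t=np.linspace(0,2*np.pi,40)[:,None]
    line(nose+.013*(np.cos(t)*yy+np.sin(t)*u),(0,0,255))
    fr=mid+.05*fx; line(np.array([fr+.016*u+.015*yy,fr+.016*u-.015*yy,fr-.12*fx+.016*u-.015*yy]),(0,255,255))
    cv2.imwrite(f"pics/{out}.png",im)
    w=tgt-nose; print("nose",nose.round(4),"dist",np.linalg.norm(w),"miss angle deg",np.degrees(np.arccos(w@fx/np.linalg.norm(w))),"along-normal angle",np.degrees(np.arccos(fx@f)), "lateral mm",(w-(w@fx)*fx).round(4)*1e3)
E
python3 -c "
from chk import *
ov('w20','ov20')"
```

```text
nose [0.5851 0.1517 0.134 ] dist 0.11224374396071499 miss angle deg 5.101768485696241 along-normal angle 0.6469785092347592 lateral mm [4.6 5.3 7.1]
```

View pics/ov20.png

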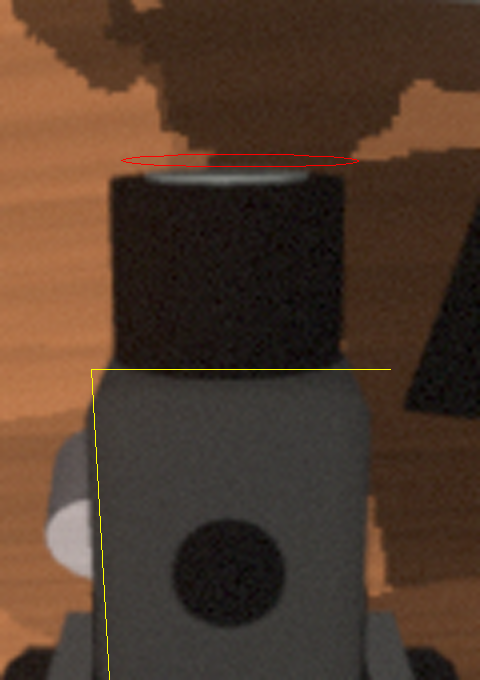

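Request:
apply_moves --moves '[0.01,0.005,-0.004,-0.004,0.003,0.002,0.012,0.01,0.005,-0.003,-0.004,0,0,0,0.01,0,0,0,0,0,0,0.01,0,0,0,0,0,0,0.01,0,0,0,0,0,0,0.01,0,0,0,0,0,0,0.01,0,0,0,0,0,0,0.01,0,0,0,0,0,0]'

```text
clock: 54.07
position: [0.5345, 0.1619, 0.1629]
ee_rot: [-0.014, 0.965, -0.054, -0.257]
contact_force: [-0.2, -0.5, -1.6]
width: 0.0284
```

```bash
python3 - <<'E'
from aim import *
p=tcp(); togo(p,RT)
E
python3 -c "
from chk import *
d=grab('wrist','w21');np.savez('w21.npz',**d)
ov('w21','ov21')"
```

```text
t 54.07 pos [0.5345 0.1619 0.1629] w 0.0284 F [-0.2 -0.5 -1.6] q [0.1  0.58 1.31 0.11 1.77 1.78]
 shift now-tool mm [ 1.6 -2.2  2.9]
 turn rotvec [-0.002 -0.003 -0.004]  shift in new tool mm [ 1.6 -2.2  2.9]
nose [0.5996 0.1546 0.1385] dist 0.1018059431266122 miss angle deg 2.54203947265713 along-normal angle 0.3097005364027605 lateral mm [-1.3  3.2 -2.9]
```

View pics/w21.png

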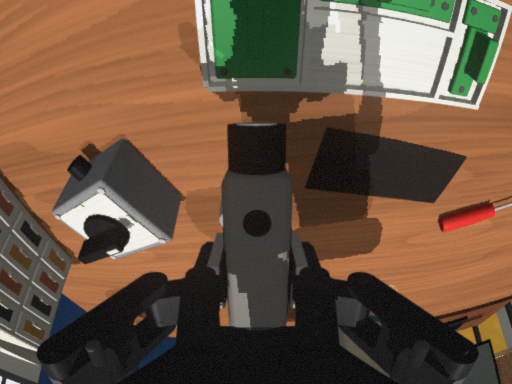

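Request:
apply_moves --moves '[0.01,0.0015,-0.0025,0.0025,0,0,0,0.01,0,0,0,0,0,0,0.01,0,0,0,0,0,0,0.01,0,0,0,0,0,0,0.01,0,0,0,0,0,0,0.01,0,0,0,0,0,0,0.01,0,0,0,0,0,0,0.01,0,0,0,0,0,0]'

```text
clock: 54.78
position: [0.5344, 0.1648, 0.1594]
ee_rot: [-0.014, 0.965, -0.053, -0.257]
contact_force: [0.4, 0.3, -1.5]
width: 0.0284
```

```bash
python3 - <<'E'
from aim import *
p=tcp(); togo(p,RT)
E
python3 -c "
from chk import *
for n in ('side','top'):
    d=grab(n,n+'22');np.savez(n+'22.npz',**d)
ov('w21','ov21')
d=load('side22'); cv2.imwrite('pics/s22c.png',cv2.resize(d['image'][80:200,170:320,::-1],None,fx=5,fy=5,interpolation=cv2.INTER_CUBIC))
"
```

```text
t 54.78 pos [0.5344 0.1648 0.1594] w 0.0284 F [ 0.4  0.3 -1.5] q [0.1  0.58 1.31 0.11 1.76 1.78]
 shift now-tool mm [ 0.3  0.7 -0.4]
 turn rotvec [-0.002 -0.002 -0.004]  shift in new tool mm [ 0.3  0.7 -0.4]
nose [0.5995 0.1576 0.135 ] dist 0.10034143757552791 miss angle deg 0.03510200922805697 along-normal angle 0.27172595183421877 lateral mm [-0.  0. -0.]
```

View pics/s22c.png

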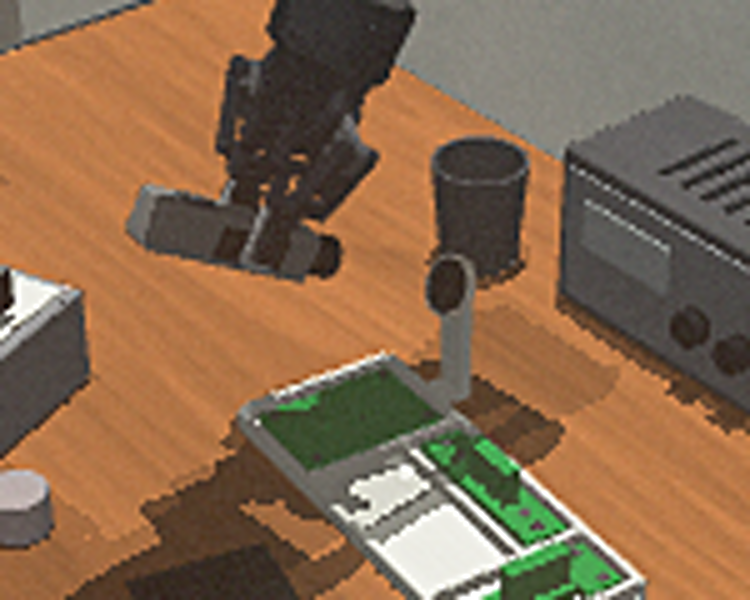

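View pics/top22.png

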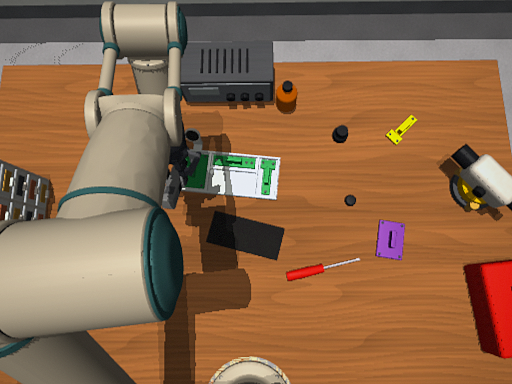

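```bash
python3 -c "
from chk import *
d=load('side22'); s=manip.get_state();T=quat(s);fx=T.apply([1,0,0]);u=-T.apply([0,0,1])
mid=s['position']+u*.0115-fx*.001
print(((project(d,np.array([tgt,mid+.07*fx]))-[170,80])*5).round(1))"
```

```text
[[448.  284.9]
 [330.9 258.3]]
```

Request:
apply_moves --moves '[0.01,0,0,0,0,0,0,0.01,0,0,0,0,0,0,0.01,0,0,0,0,0,0,0.01,0,0,0,0,0,0,0.01,0,0,0,0,0,0,0.01,0,0,0,0,0,0,0.01,0,0,0,0,0,0,0.01,0,0,0,0,0,0]'

```text
clock: 55.55
position: [0.5344, 0.1648, 0.1595]
ee_rot: [-0.014, 0.965, -0.053, -0.257]
contact_force: [-1.3, -0.4, -1.6]
width: 0.0285
```

Request:
apply_moves --moves '[0.01,0,0,0,0,0,0,0.01,0,0,0,0,0,0,0.01,0,0,0,0,0,0,0.01,0,0,0,0,0,0,0.01,0,0,0,0,0,0,0.01,0,0,0,0,0,0,0.01,0,0,0,0,0,0,0.01,0,0,0,0,0,0]'

```text
clock: 56.22
position: [0.5345, 0.1648, 0.1595]
ee_rot: [-0.014, 0.965, -0.053, -0.257]
contact_force: [0.3, -0.1, -1.3]
width: 0.0285
```

Request:
apply_moves --moves '[0.01,0,0,0,0,0,0,0.01,0,0,0,0,0,0,0.01,0,0,0,0,0,0,0.01,0,0,0,0,0,0,0.01,0,0,0,0,0,0,0.01,0,0,0,0,0,0,0.01,0,0,0,0,0,0,0.01,0,0,0,0,0,0]'

```text
clock: 56.88
position: [0.5344, 0.1648, 0.1595]
ee_rot: [-0.014, 0.965, -0.053, -0.257]
contact_force: [-0.1, -0.3, -1.7]
width: 0.0288
```

Request:
apply_moves --moves '[0.01,0,0,0,0,0,0,0.01,0,0,0,0,0,0,0.01,0,0,0,0,0,0,0.01,0,0,0,0,0,0,0.01,0,0,0,0,0,0,0.01,0,0,0,0,0,0,0.01,0,0,0,0,0,0,0.01,0,0,0,0,0,0]'

```text
clock: 57.55
position: [0.5344, 0.1648, 0.1595]
ee_rot: [-0.014, 0.965, -0.053, -0.257]
contact_force: [-0.2, 1.2, -2.3]
width: 0.0292
```

```bash
python3 -c "
from chk import *
d=grab('wrist','w23');np.savez('w23.npz',**d)
ov('w23','ov23')"
```

```text
nose [0.5996 0.1575 0.1351] dist 0.10031651600700398 miss angle deg 0.11503566726521738 along-normal angle 0.281275724479331 lateral mm [-0.1  0.1 -0.1]
```

View pics/ov23.png

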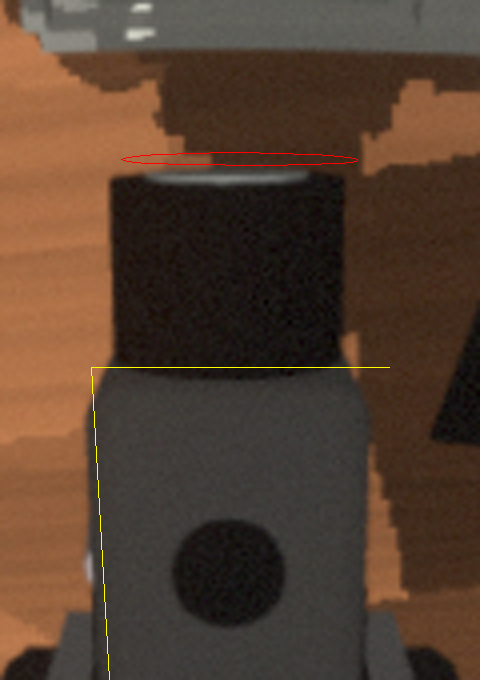

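Request:
apply_moves --moves '[0.01,0,0,0,0,0,0,0.01,0,0,0,0,0,0,0.01,0,0,0,0,0,0,0.01,0,0,0,0,0,0,0.01,0,0,0,0,0,0,0.01,0,0,0,0,0,0,0.01,0,0,0,0,0,0,0.01,0,0,0,0,0,0]'

```text
clock: 58.27
position: [0.5344, 0.1648, 0.1595]
ee_rot: [-0.014, 0.965, -0.053, -0.257]
contact_force: [1.0, -0.1, -1.4]
width: 0.0286
```

```bash
python3 -c "
from chk import *
d=grab('wrist','w24');np.savez('w24.npz',**d)
ov('w24','ov24')"
```

```text
nose [0.5996 0.1575 0.1351] dist 0.10031705898483474 miss angle deg 0.11366507642151771 along-normal angle 0.28146059406435125 lateral mm [-0.   0.2 -0.1]
```

View pics/ov24.png

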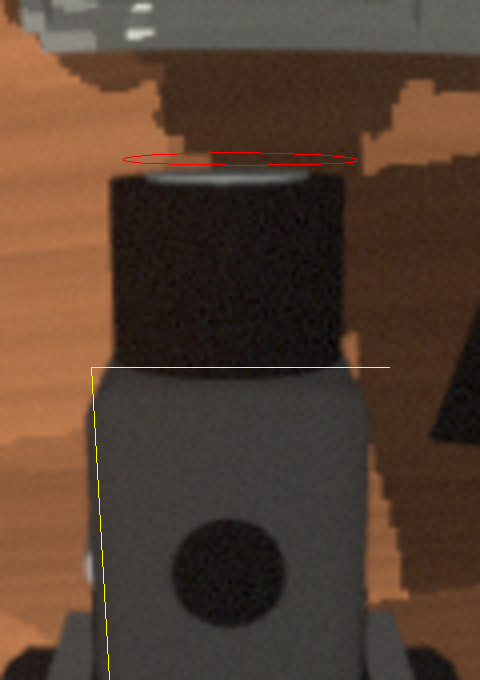

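Request:
apply_moves --moves '[0.01,-0.02,0,-0.005,0,0,0,0.01,-0.02,0.01,-0.01,0,0,0,0.01,-0.02,0.025,-0.01,0,0,0,0.01,-0.02,0.03,-0.005,0,0,0,0.01,-0.02,0.03,0,0,0,0,0.01,-0.01,0.03,0,0,0,0,0.01,0,0.03,0,0,0,0,0.01,0,0,0,0,0,0]'

```text
clock: 58.98
position: [0.4334, 0.0162, 0.2422]
ee_rot: [-0.013, 0.965, -0.051, -0.257]
contact_force: [-0.2, 0.0, -1.8]
width: 0.0281
```

Run:
```python
from aim import *
togo([.428,.011,.15],RT)
togo([.428,.011,.15],down(TA-np.pi/2))
```

```text
t 58.98 pos [0.4334 0.0162 0.2422] w 0.0281 F [-0.2  0.  -1.8] q [-0.12  0.36  1.48 -0.01  1.83  1.56]
 shift now-tool mm [41.7  5.7 82.4]
 turn rotvec [ 0.001 -0.003  0.   ]  shift in new tool mm [41.9  5.7 82.2]
t 58.98 pos [0.4334 0.0162 0.2422] w 0.0281 F [-0.2  0.  -1.8] q [-0.12  0.36  1.48 -0.01  1.83  1.56]
 shift now-tool mm [41.7  5.7 82.4]
 turn rotvec [0.001 0.521 0.001]  shift in new tool mm [-4.8  5.7 92.2]
```

Pitch back level, then yaw back.

Request:
apply_moves --moves '[0.01,0,0,0,0,0.104,0,0.01,0,0,0,0,0.104,0,0.01,0,0,0,0,0.104,0,0.01,0,0,0,0,0.104,0,0.01,0,0,0,0,0.104,0,0.01,0,0,0,0,0,-0.1,0.01,0,0,0,0,0,-0.1,0.01,0,0,0,0,0,-0.1]'

```text
clock: 59.65
position: [0.4303, 0.0164, 0.241]
ee_rot: [0.0, 0.995, 0.099, 0.009]
contact_force: [0.3, 0.1, -2.1]
width: 0.0285
```

Request:
apply_moves --moves '[0.01,0,0,0,0,0,-0.11,0.01,0,0,0,0,0,-0.11,0.01,0,0,0,0,0,-0.11,0.01,0,0,0,0,0,-0.11,0.01,0,0,0,0,0,-0.11,0.01,0,0,0,0,0,-0.11,0.01,0,0,0,0,0,-0.11,0.01,0,0,0,0,0,-0.11]'

```text
clock: 60.32
position: [0.4244, 0.0205, 0.2416]
ee_rot: [-0.0, 0.846, 0.533, 0.006]
contact_force: [0.5, 0.1, -1.8]
width: 0.0285
```

Run:
```python
from aim import *
togo([.428,.011,.09],down(np.radians(-15)))
```

```text
t 60.32 pos [0.4244 0.0205 0.2416] w 0.0285 F [ 0.5  0.1 -1.8] q [-0.12  0.03  1.78  0.01  1.32  0.32]
 shift now-tool mm [ -8.7   6.4 151.6]
 turn rotvec [ 0.008 -0.01  -0.185]  shift in new tool mm [ -8.3   6.  151.6]
```

Request:
apply_moves --moves '[0.01,0,0,0,0.008,-0.01,-0.09,0.01,0,0,0,0,0,-0.09,0.01,-0.004,0.003,0.02,0,0,0,0.01,-0.004,0.003,0.03,0,0,0,0.01,0,0,0.03,0,0,0,0.01,0,0,0.03,0,0,0,0.01,0,0,0.01,0,0,0,0.01,0,0,0,0,0,0]'

```text
clock: 60.98
position: [0.427, 0.0147, 0.12]
ee_rot: [-0.002, 0.791, 0.612, 0.002]
contact_force: [0.8, -0.4, -1.6]
width: 0.0284
```

Run:
```python
from aim import *
togo([.428,.011,.0085],down(np.radians(-15)))
d=grab("wrist","w25")
```

```text
t 60.98 pos [0.427  0.0147 0.12  ] w 0.0284 F [ 0.8 -0.4 -1.6] q [-0.13  0.15  1.98  0.01  1.01  0.12]
 shift now-tool mm [ -3.9   2.1 111.5]
 turn rotvec [-0.001 -0.005  0.008]  shift in new tool mm [ -3.3   2.  111.5]
```

View pics/w25.png

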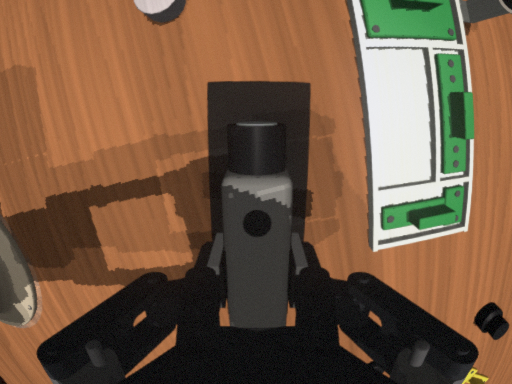

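Aligned over the mat; go down.

Request:
apply_moves --moves '[0.01,-0.002,0.001,0.01,0,-0.005,0.008,0.01,-0.001,0,0.02,0,0,0,0.01,0,0,0.02,0,0,0,0.01,0,0,0.018,0,0,0,0.01,0,0,0.005,0,0,0,0.01,0,0,0,0,0,0,0.01,0,0,0,0,0,0,0.01,0,0,0,0,0,0]'

```text
clock: 61.7
position: [0.4358, 0.0109, 0.0515]
ee_rot: [0.006, 0.794, 0.608, 0.006]
contact_force: [0.4, -0.4, -1.6]
width: 0.0283
```

Run:
```python
from aim import *
togo([.428,.011,.0085],down(np.radians(-15)))
```

```text
t 61.7 pos [0.4358 0.0109 0.0515] w 0.0283 F [ 0.4 -0.4 -1.6] q [-0.13  0.25  2.07 -0.    0.81  0.13]
 shift now-tool mm [-2.  -8.2 42.9]
 turn rotvec [ 0.016 -0.002 -0.002]  shift in new tool mm [-1.9 -7.5 43. ]
```

Request:
apply_moves --moves '[0.01,-0.001,-0.004,0,0.016,-0.002,0,0.01,0,-0.003,0.004,0,0,0,0.01,0,0,0.009,0,0,0,0.01,0,0,0.009,0,0,0,0.01,0,0,0.005,0,0,0,0.01,0,0,0,0,0,0,0.01,0,0,0,0,0,0,0.01,0,0,0,0,0,0]'

```text
clock: 62.37
position: [0.4311, 0.0115, 0.0255]
ee_rot: [0.003, 0.794, 0.608, 0.002]
contact_force: [1.4, -0.0, -1.9]
width: 0.0287
```

Run:
```python
from aim import *
togo([.428,.011,.0085],down(np.radians(-15)))
```

```text
t 62.37 pos [0.4311 0.0115 0.0255] w 0.0287 F [ 1.4 -0.  -1.9] q [-0.13  0.29  2.1  -0.    0.74  0.13]
 shift now-tool mm [-1.3 -3.  17. ]
 turn rotvec [ 0.007 -0.001 -0.002]  shift in new tool mm [-1.3 -2.9 17. ]
```

Request:
apply_moves --moves '[0.01,-0.001,-0.003,0,0.007,-0.001,0,0.01,0,0,0.006,0,0,0,0.01,0,0,0.005,0,0,0,0.01,0,0,0.003,0,0,0,0.01,0,0,0,0,0,0,0.01,0,0,0,0,0,0,0.01,0,0,0,0,0,0,0.01,0,0,0,0,0,0]'

```text
clock: 63.03
position: [0.4283, 0.0112, 0.0105]
ee_rot: [0.0, 0.794, 0.608, 0.0]
contact_force: [-0.1, 0.0, -1.2]
width: 0.0284
```

Run:
```python
from aim import *
togo([.428,.011,.0085],down(np.radians(-15)))
```

```text
t 63.03 pos [0.4283 0.0112 0.0105] w 0.0284 F [-0.1  0.  -1.2] q [-0.14  0.32  2.12 -0.    0.7   0.13]
 shift now-tool mm [-0.2 -0.2  2. ]
 turn rotvec [ 0.001  0.    -0.002]  shift in new tool mm [-0.2 -0.2  2. ]
```

Last 2 mm, open, rise.

Request:
apply_moves --moves '[0.01,0,0,0.0015,0,0,0,0.01,0,0,0.001,0,0,0,0.01,0,0,0,0,0,0,0.05,0,0,0,0,0,0,0.05,0,0,0,0,0,0,0.05,0,0,0,0,0,0,0.05,0,0,0,0,0,0,0.05,0,0,0,0,0,0]'

```text
clock: 63.7
position: [0.4297, 0.011, 0.0088]
ee_rot: [0.001, 0.794, 0.608, 0.001]
contact_force: [-0.5, 0.3, 0.1]
width: 0.0499
```

Request:
apply_moves --moves '[0.06,0,0,-0.01,0,0,0,0.06,0,0,-0.02,0,0,0,0.07,0,0,-0.03,0,0,0,0.08,0,0,-0.03,0,0,0,0.08,0,0,-0.03,0,0,0,0.08,0,0,-0.03,0,0,0,0.08,0,0,-0.03,0,0,0,0.08,0,0,-0.03,0,0,0]'

```text
clock: 64.37
position: [0.4234, 0.0118, 0.2219]
ee_rot: [-0.005, 0.794, 0.608, -0.005]
contact_force: [0.7, -0.1, -0.3]
width: 0.0803
```

Request:
apply_moves --moves '[0.08,0,-0.03,-0.01,0,0,0,0.08,0,-0.03,-0.02,0,0,0,0.08,0,-0.03,-0.02,0,0,0,0.08,0,-0.02,-0.02,0,0,0,0.08,0,0,0,0,0,0,0.08,0,0,0,0,0,0,0.08,0,0,0,0,0,0,0.08,0,0,0,0,0,0]'

```text
clock: 65.03
position: [0.3185, 0.0405, 0.3024]
ee_rot: [0.002, 0.794, 0.608, 0.002]
contact_force: [0.0, 0.0, 0.5]
width: 0.0796
```

Run:
```python
from aim import *
togo([.428,.011,.0085])
d=grab("wrist","w26"); np.savez("w26.npz",**d)
d=grab("top","t26");d=grab("side","s26")
```

```text
t 65.03 pos [0.3185 0.0405 0.3024] w 0.0796 F [0.  0.  0.5] q [-0.09 -0.17  1.81 -0.    1.49  0.17]
 shift now-tool mm [-1.000e-01  1.116e+02  2.946e+02]
```

View pics/w26.png

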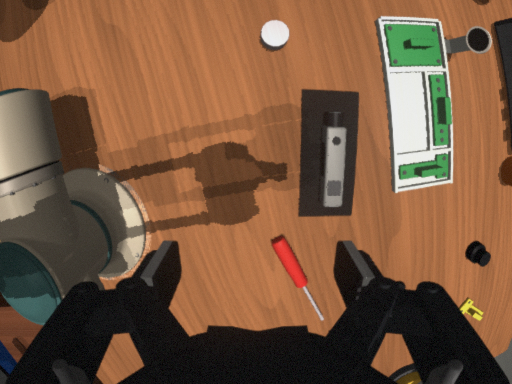

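View pics/t26.png

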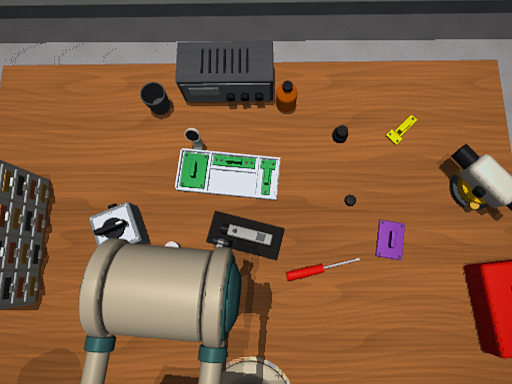

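View pics/s26.png

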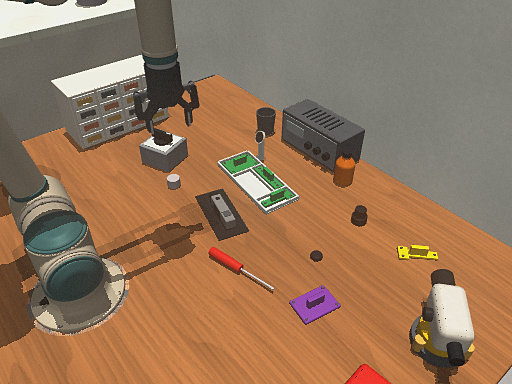

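Run:
```python
from slots import *
d=load("w26")
hsv=cv2.cvtColor(d["image"],cv2.COLOR_RGB2HSV); m=cv2.inRange(hsv,(50,100,25),(85,255,255))
n,l,st,c=cv2.connectedComponentsWithStats(m)
for i in range(1,n):
    if st[i,4]<100: continue
    v,u=np.nonzero(l==i); P=world(d,np.c_[u,v],True)
    z=P[:,2]; pl=P[z<.02]; A=np.linalg.lstsq(np.c_[pl[:,:2]-pl[:,:2].mean(0),np.ones(len(pl))],pl[:,2],rcond=None)[0]
    print(c[i].round(),"plate z",A[2].round(4),"tilt",A[:2].round(3),"max z",z.max().round(4))
workorder.sign_off()
```

```text
[413.  45.] plate z 0.0124 tilt [0.001 0.003] max z 0.4454
[440. 109.] plate z 0.0122 tilt [0.003 0.   ] max z 0.4454
[427. 168.] plate z 0.0122 tilt [-0.    -0.007] max z 0.4454
the job is handed in; nothing more can be done
```

The job is done and handed in after about 65 s of robot time, within the 192 s limit.

- **Isolator:** I turned the handle off until it met the end stop, laid the parts, then turned it back on until it met the other stop. The moment reached about 1.6 N m at the off stop and 4.6 N m at the on stop. The pictures show the bar parallel to the box's sides at both positions.
- **Parts:** The green cover, strip and tee are rib up in their own compartments. The last depth check put their plate tops at 12.2–12.4 mm (12 mm expected), with tilts under 0.01 rad. The bezel was not on the bench, so its compartment is empty.
- **Thermometer:** I found it moved a few centimetres along its mat and took its new position before gripping.
    - **Hold:** The nose was held for about 3.5 s at 100 mm from the disc centre. By my estimate the aim was within about 0.1° of the centre, and the side camera's view agreed. The wrist overlay showed the thermometer about 1–2 mm off its assumed place in the grip.
    - **Grip:** The finger opening changed by less than 1 mm for a moment near the end of the hold, but a second overlay showed no slip.
    - **Return:** It lies back near the middle of its mat.
- **Other objects:** I touched none of the other objects. The last pictures show the purple cover, yellow tee, screwdriver, tin, lens cap and eyepiece in place. I checked this by eye only. The tin is partly hidden by the arm in the top view but shows in the side and wrist views.

No check failed.

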